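# Make up three hinge kits

## Robot

A 7-joint arm with a two-finger parallel gripper is mounted at the origin on a cart in front of the work surface, level with it; the furniture and walls round the work are solid. World frame = base frame: x ahead of the robot, y to its left, z up, the work surface at z = 0. Lengths are in m, angles in rad, forces in N, time in s.
With the tool pointing down it reaches from about 0.4 to 0.875 m from the base axis. Payload 19.3 kg.
Tool frame: the origin (TCP) lies between the finger pads; the fingertips stand 17 mm ahead of it and the grasp point (between the pads) lies 2 mm behind it; x points along the fingers, y is the direction in which the jaws open and shut, and the axes are right-handed (so a half turn about x gives the same grasp; the last joint's range is limited). The gripper opens to 85 mm and grips with 20 to 120 N. Pads are 22 mm wide; open, the fingers measure 114 mm over their backs; the gripper's body (76 mm by 85 mm) begins 54 mm behind the grasp point. The pads swing forward as they close: fully open they stand 13 mm farther back than shut.
Start: joints at [-1.24, 0.521, -0.036, 1.599, 0.021, 1.021, -0.113], TCP at [0.244, 0.575, 0.248] pointing down, gripper open.
Joint ranges: [-2.91, 2.91], [-0.3, 2.13], [-1.5, 1.42], [0.17, 2.43], [-1.26, 4.41], [0.16, 1.93], [-2.52, 2.52]. Speed limits (rad/s): [1.89, 1.89, 2.39, 2.39, 3.01, 3.01, 3.01].

## Interface

Orientations are given as [roll, pitch, yaw] about the fixed x, y, z axes, in that order (R = Rz(yaw) Ry(pitch) Rx(roll)).
In Python, from workcell import bot gives the robot as it stands.
- The arm moves only by the shell command python3 -m creep 'ROWS' [FORCE]. ROWS is JSON, a list of rows, each an object of numbers: "wx", "wy", "wz": the turn, a rotation vector about the tool's x, y, z in degrees; "tx", "ty", "tz": the shift along the tool's x, y, z in m; "claw": the closure, from 0 (fully open) to 1 (shut). A call has 1 to 8 rows; each row is the pose to reach, as a shift and turn from the pose measured when the call began, along the tool's axes at that moment; what a row does not reach only later rows make up. A row lasts 1/10 s, in which the tool goes at most 50 mm and 8.59 degrees, less where a joint would pass 70% of its speed; a pose out of reach is approached as far as the arm can. A call with a gripper value outside its range is refused whole. The fingers move at their own pace and stop on an object; FORCE is the grip in N (left out, the last holds). Time passes only in rows, so rows that repeat a pose let the fingers close. It gives the time, the measured TCP pose, the force and the opening at its end, in the units of the state.
- bot.observe(): the state, without advancing time (a new reading comes with each control period).
- bot.grab_frame(name): name is "scene" or "top" or "wrist"; returns the picture (400x640x3 uint8, blue, green, red); there is no depth.
- bot.get_calibration(name): a dict with "fx", "fy", "cx", "cy" (pixels), "R" (3x3) and "t" (3): a world point X has camera coordinates R X + t. Camera axes: x right, y down, z forward; pixel columns grow to the right and rows downward; lengths in m; the calibration is good to about 2 mm. A picture is of the moment at which its call begins: read the wrist's pose just before it. get_calibration takes no time and is no camera call; for the wrist camera it gives the pose at the moment of the call.
- bot.job_done(): hands the job in, once; it reports no verdict.
The state is a dict: "clock": time; "qpos": joint angles; "qd": joint speeds; "joint_efforts": joint torques, N m; "position": TCP position; "tool_rot": TCP orientation; "force": force on the tool from outside, world axes, zero at the start; "moment": the same for the moment, N m; "grip_width": finger opening in m.
Only numpy, scipy, OpenCV 4.12 (cv2) and the standard library are available. Lean on these libraries where they do the work, as an engineer would, in place of code of your own. Each camera call takes 0.05 s, during which the arm holds its last target.

## Task

Make up the three hinge kits: each of the three kit boards must end with one bolt lying down in its pair of steel forks, head and nut outside the forks so that it cannot slide out, and one flat brass tin lying flat in its cornered pocket. Deal the pieces round one at a time so that the boards stay even: one piece (bolt or tin) to the left board, one to the middle, one to the right, and then the missing piece to each in the same order. Leave the other loose things on the bench where they are.

Things in the scene. Friction and masses are not known exactly. Their poses are not given: they have to be found in the camera images.
- board_left: The left kit board as seen from the robot, screwed down: wooden slab 112 x 108 x 10 mm (x, y, z). Origin: centre of its underside, z up; x points away from the robot, roughly square to the bench edge, y to the left. Two dark steel forks for a bolt stand along y = +34 mm, four corner irons round y = -24 mm enclose the pocket for a tin.
- board_left_rest (a point): Where the middle of a seated bolt's bare shank lies: on the seated shank's axis, 33 mm above the bench, midway between the forks. Board's axes; the bolt lies along x. Forks: at x = +-21 mm from here, upward V of 5 mm rod with 45 degree arms, tips 39 mm apart over all and 41 mm above the bench, 37 mm free between the forks for fingers.
- board_left_pocket (a point): Centre of the pocket's floor (grey felt pad 11.5 mm above the bench), where the centre of the tin's underside comes to rest. Board's axes; the tin's long side lies along x. Pocket 72 x 50 mm (x, y) between four L-shaped irons 3 mm thick, tops 17 mm above the bench; gaps between them for fingers: 49 mm along x, 26 mm along y.
- board_middle: The middle kit board as seen from the robot, screwed down: wooden slab 112 x 108 x 10 mm (x, y, z). Origin: centre of its underside, z up; x points away from the robot, roughly square to the bench edge, y to the left. Two dark steel forks for a bolt stand along y = +34 mm, four corner irons round y = -24 mm enclose the pocket for a tin.
- board_middle_rest (a point): Where the middle of a seated bolt's bare shank lies: on the seated shank's axis, 33 mm above the bench, midway between the forks. Board's axes; the bolt lies along x. Forks: at x = +-21 mm from here, upward V of 5 mm rod with 45 degree arms, tips 39 mm apart over all and 41 mm above the bench, 37 mm free between the forks for fingers.
- board_middle_pocket (a point): Centre of the pocket's floor (grey felt pad 11.5 mm above the bench), where the centre of the tin's underside comes to rest. Board's axes; the tin's long side lies along x. Pocket 72 x 50 mm (x, y) between four L-shaped irons 3 mm thick, tops 17 mm above the bench; gaps between them for fingers: 49 mm along x, 26 mm along y.
- board_right: The right kit board as seen from the robot, screwed down: wooden slab 112 x 108 x 10 mm (x, y, z). Origin: centre of its underside, z up; x points away from the robot, roughly square to the bench edge, y to the left. Two dark steel forks for a bolt stand along y = +34 mm, four corner irons round y = -24 mm enclose the pocket for a tin.
- board_right_rest (a point): Where the middle of a seated bolt's bare shank lies: on the seated shank's axis, 33 mm above the bench, midway between the forks. Board's axes; the bolt lies along x. Forks: at x = +-21 mm from here, upward V of 5 mm rod with 45 degree arms, tips 39 mm apart over all and 41 mm above the bench, 37 mm free between the forks for fingers.
- board_right_pocket (a point): Centre of the pocket's floor (grey felt pad 11.5 mm above the bench), where the centre of the tin's underside comes to rest. Board's axes; the tin's long side lies along x. Pocket 72 x 50 mm (x, y) between four L-shaped irons 3 mm thick, tops 17 mm above the bench; gaps between them for fingers: 49 mm along x, 26 mm along y.
- bolt_a: One of three alike rusty iron bolts, square head and nut, 96 mm long, lying on the bench, 60 g (times 0.7 to 1.4). Along its own y; origin on the underside, 18 mm square head at y = 40 to 48 mm, 18 mm square nut (does not turn) at y = -25 to -16 mm, thread end at y = -48 mm, round shank 11 mm thick, its axis 9 mm above the underside.
- bolt_a_mid (a point): Middle of this bolt's bare shank, on its axis, halfway between head and nut (28 mm to the inner face of each); the place to grip it. Same axes as the bolt (y along the bolt to the head).
- bolt_b: One of three alike rusty iron bolts, square head and nut, 96 mm long, lying on the bench, 60 g (times 0.7 to 1.4). Along its own y; origin on the underside, 18 mm square head at y = 40 to 48 mm, 18 mm square nut (does not turn) at y = -25 to -16 mm, thread end at y = -48 mm, round shank 11 mm thick, its axis 9 mm above the underside.
- bolt_b_mid (a point): Middle of this bolt's bare shank, on its axis, halfway between head and nut (28 mm to the inner face of each); the place to grip it. Same axes as the bolt (y along the bolt to the head).
- bolt_c: One of three alike rusty iron bolts, square head and nut, 96 mm long, lying on the bench, 60 g (times 0.7 to 1.4). Along its own y; origin on the underside, 18 mm square head at y = 40 to 48 mm, 18 mm square nut (does not turn) at y = -25 to -16 mm, thread end at y = -48 mm, round shank 11 mm thick, its axis 9 mm above the underside.
- bolt_c_mid (a point): Middle of this bolt's bare shank, on its axis, halfway between head and nut (28 mm to the inner face of each); the place to grip it. Same axes as the bolt (y along the bolt to the head).
- tin_a: One of three alike flat closed brass tins (washers and split pins), 42 x 64 x 18 mm (x, y, z), lying flat, 50 g (hidden scatter 0.7 to 1.4 times). Origin: centre of its underside, z up.
- tin_b: One of three alike flat closed brass tins (washers and split pins), 42 x 64 x 18 mm (x, y, z), lying flat, 50 g (hidden scatter 0.7 to 1.4 times). Origin: centre of its underside, z up.
- tin_c: One of three alike flat closed brass tins (washers and split pins), 42 x 64 x 18 mm (x, y, z), lying flat, 50 g (hidden scatter 0.7 to 1.4 times). Origin: centre of its underside, z up.
- tool_chest: Fixed furniture, an obstacle: green tool chest behind the boards, 262 x 404 x 167 mm (x, y, z), shut. Origin: centre of the underside; its front faces its own -x, the robot's side; y to the left.
- punch: Bystander: plain steel punch with a tapered end, 16 x 121 x 16 mm (x, y, z), lying between the pieces and the left board. Origin: centre of the underside.
- oil_can: Bystander: grey thumb oil can with a conical body 76 mm across and a bent spout, 166 mm high in all, standing behind the pieces left of the green chest. Origin: centre of the underside.
- flat_file: Bystander: file with wooden grip, 299 x 29 x 29 mm, lying along its own y between the boards and the green chest. Origin: centre of the underside.
- tin_mug: Bystander: dark enamelled mug, 79 mm across, 110 mm over its ear, 80 mm high, standing behind the pieces. Origin: centre of the underside of its overall extents.
- padlock: Bystander: old padlock lying flat, 80 x 52 x 16 mm (x, y, z), left of the pieces. Origin: centre of the underside.

How it is judged:
On the way, in this order (a step that is already met when the one before it is completed fails the run):
1. the left board has its first piece seated (a bolt in its forked rests or a tin in its pocket) ((((horizontal distance between bolt_a_mid and board_left_rest below 0.007 m and z of bolt_a_mid in the frame of board_left_rest between -0.004 and 0.003 m and angle between the y axis of bolt_a and the x axis of board_left, either way round below 0.08 rad) or (horizontal distance between bolt_b_mid and board_left_rest below 0.007 m and z of bolt_b_mid in the frame of board_left_rest between -0.004 and 0.003 m and angle between the y axis of bolt_b and the x axis of board_left, either way round below 0.08 rad) or (horizontal distance between bolt_c_mid and board_left_rest below 0.007 m and z of bolt_c_mid in the frame of board_left_rest between -0.004 and 0.003 m and angle between the y axis of bolt_c and the x axis of board_left, either way round below 0.08 rad)) or ((horizontal distance between tin_a and board_left_pocket below 0.007 m and z of tin_a in the frame of board_left_pocket below 0.003 m and angle between the z axis of tin_a and the z axis of board_left, either way round below 0.06 rad and angle between the y axis of tin_a and the x axis of board_left, either way round below 0.16 rad) or (horizontal distance between tin_b and board_left_pocket below 0.007 m and z of tin_b in the frame of board_left_pocket below 0.003 m and angle between the z axis of tin_b and the z axis of board_left, either way round below 0.06 rad and angle between the y axis of tin_b and the x axis of board_left, either way round below 0.16 rad) or (horizontal distance between tin_c and board_left_pocket below 0.007 m and z of tin_c in the frame of board_left_pocket below 0.003 m and angle between the z axis of tin_c and the z axis of board_left, either way round below 0.06 rad and angle between the y axis of tin_c and the x axis of board_left, either way round below 0.16 rad)))), for 0.2 s.
2. the middle board has its first piece seated (a bolt in its forked rests or a tin in its pocket) ((((horizontal distance between bolt_a_mid and board_middle_rest below 0.007 m and z of bolt_a_mid in the frame of board_middle_rest between -0.004 and 0.003 m and angle between the y axis of bolt_a and the x axis of board_middle, either way round below 0.08 rad) or (horizontal distance between bolt_b_mid and board_middle_rest below 0.007 m and z of bolt_b_mid in the frame of board_middle_rest between -0.004 and 0.003 m and angle between the y axis of bolt_b and the x axis of board_middle, either way round below 0.08 rad) or (horizontal distance between bolt_c_mid and board_middle_rest below 0.007 m and z of bolt_c_mid in the frame of board_middle_rest between -0.004 and 0.003 m and angle between the y axis of bolt_c and the x axis of board_middle, either way round below 0.08 rad)) or ((horizontal distance between tin_a and board_middle_pocket below 0.007 m and z of tin_a in the frame of board_middle_pocket below 0.003 m and angle between the z axis of tin_a and the z axis of board_middle, either way round below 0.06 rad and angle between the y axis of tin_a and the x axis of board_middle, either way round below 0.16 rad) or (horizontal distance between tin_b and board_middle_pocket below 0.007 m and z of tin_b in the frame of board_middle_pocket below 0.003 m and angle between the z axis of tin_b and the z axis of board_middle, either way round below 0.06 rad and angle between the y axis of tin_b and the x axis of board_middle, either way round below 0.16 rad) or (horizontal distance between tin_c and board_middle_pocket below 0.007 m and z of tin_c in the frame of board_middle_pocket below 0.003 m and angle between the z axis of tin_c and the z axis of board_middle, either way round below 0.06 rad and angle between the y axis of tin_c and the x axis of board_middle, either way round below 0.16 rad)))), for 0.2 s.
3. the right board has its first piece seated (a bolt in its forked rests or a tin in its pocket) ((((horizontal distance between bolt_a_mid and board_right_rest below 0.007 m and z of bolt_a_mid in the frame of board_right_rest between -0.004 and 0.003 m and angle between the y axis of bolt_a and the x axis of board_right, either way round below 0.08 rad) or (horizontal distance between bolt_b_mid and board_right_rest below 0.007 m and z of bolt_b_mid in the frame of board_right_rest between -0.004 and 0.003 m and angle between the y axis of bolt_b and the x axis of board_right, either way round below 0.08 rad) or (horizontal distance between bolt_c_mid and board_right_rest below 0.007 m and z of bolt_c_mid in the frame of board_right_rest between -0.004 and 0.003 m and angle between the y axis of bolt_c and the x axis of board_right, either way round below 0.08 rad)) or ((horizontal distance between tin_a and board_right_pocket below 0.007 m and z of tin_a in the frame of board_right_pocket below 0.003 m and angle between the z axis of tin_a and the z axis of board_right, either way round below 0.06 rad and angle between the y axis of tin_a and the x axis of board_right, either way round below 0.16 rad) or (horizontal distance between tin_b and board_right_pocket below 0.007 m and z of tin_b in the frame of board_right_pocket below 0.003 m and angle between the z axis of tin_b and the z axis of board_right, either way round below 0.06 rad and angle between the y axis of tin_b and the x axis of board_right, either way round below 0.16 rad) or (horizontal distance between tin_c and board_right_pocket below 0.007 m and z of tin_c in the frame of board_right_pocket below 0.003 m and angle between the z axis of tin_c and the z axis of board_right, either way round below 0.06 rad and angle between the y axis of tin_c and the x axis of board_right, either way round below 0.16 rad)))), for 0.2 s.
4. second round: the left board has both a bolt and a tin seated (((horizontal distance between bolt_a_mid and board_left_rest below 0.007 m and z of bolt_a_mid in the frame of board_left_rest between -0.004 and 0.003 m and angle between the y axis of bolt_a and the x axis of board_left, either way round below 0.08 rad) or (horizontal distance between bolt_b_mid and board_left_rest below 0.007 m and z of bolt_b_mid in the frame of board_left_rest between -0.004 and 0.003 m and angle between the y axis of bolt_b and the x axis of board_left, either way round below 0.08 rad) or (horizontal distance between bolt_c_mid and board_left_rest below 0.007 m and z of bolt_c_mid in the frame of board_left_rest between -0.004 and 0.003 m and angle between the y axis of bolt_c and the x axis of board_left, either way round below 0.08 rad)) and ((horizontal distance between tin_a and board_left_pocket below 0.007 m and z of tin_a in the frame of board_left_pocket below 0.003 m and angle between the z axis of tin_a and the z axis of board_left, either way round below 0.06 rad and angle between the y axis of tin_a and the x axis of board_left, either way round below 0.16 rad) or (horizontal distance between tin_b and board_left_pocket below 0.007 m and z of tin_b in the frame of board_left_pocket below 0.003 m and angle between the z axis of tin_b and the z axis of board_left, either way round below 0.06 rad and angle between the y axis of tin_b and the x axis of board_left, either way round below 0.16 rad) or (horizontal distance between tin_c and board_left_pocket below 0.007 m and z of tin_c in the frame of board_left_pocket below 0.003 m and angle between the z axis of tin_c and the z axis of board_left, either way round below 0.06 rad and angle between the y axis of tin_c and the x axis of board_left, either way round below 0.16 rad))), for 0.2 s.
5. second round: the middle board has both a bolt and a tin seated (((horizontal distance between bolt_a_mid and board_middle_rest below 0.007 m and z of bolt_a_mid in the frame of board_middle_rest between -0.004 and 0.003 m and angle between the y axis of bolt_a and the x axis of board_middle, either way round below 0.08 rad) or (horizontal distance between bolt_b_mid and board_middle_rest below 0.007 m and z of bolt_b_mid in the frame of board_middle_rest between -0.004 and 0.003 m and angle between the y axis of bolt_b and the x axis of board_middle, either way round below 0.08 rad) or (horizontal distance between bolt_c_mid and board_middle_rest below 0.007 m and z of bolt_c_mid in the frame of board_middle_rest between -0.004 and 0.003 m and angle between the y axis of bolt_c and the x axis of board_middle, either way round below 0.08 rad)) and ((horizontal distance between tin_a and board_middle_pocket below 0.007 m and z of tin_a in the frame of board_middle_pocket below 0.003 m and angle between the z axis of tin_a and the z axis of board_middle, either way round below 0.06 rad and angle between the y axis of tin_a and the x axis of board_middle, either way round below 0.16 rad) or (horizontal distance between tin_b and board_middle_pocket below 0.007 m and z of tin_b in the frame of board_middle_pocket below 0.003 m and angle between the z axis of tin_b and the z axis of board_middle, either way round below 0.06 rad and angle between the y axis of tin_b and the x axis of board_middle, either way round below 0.16 rad) or (horizontal distance between tin_c and board_middle_pocket below 0.007 m and z of tin_c in the frame of board_middle_pocket below 0.003 m and angle between the z axis of tin_c and the z axis of board_middle, either way round below 0.06 rad and angle between the y axis of tin_c and the x axis of board_middle, either way round below 0.16 rad))), for 0.2 s.
6. second round: the right board has both a bolt and a tin seated (((horizontal distance between bolt_a_mid and board_right_rest below 0.007 m and z of bolt_a_mid in the frame of board_right_rest between -0.004 and 0.003 m and angle between the y axis of bolt_a and the x axis of board_right, either way round below 0.08 rad) or (horizontal distance between bolt_b_mid and board_right_rest below 0.007 m and z of bolt_b_mid in the frame of board_right_rest between -0.004 and 0.003 m and angle between the y axis of bolt_b and the x axis of board_right, either way round below 0.08 rad) or (horizontal distance between bolt_c_mid and board_right_rest below 0.007 m and z of bolt_c_mid in the frame of board_right_rest between -0.004 and 0.003 m and angle between the y axis of bolt_c and the x axis of board_right, either way round below 0.08 rad)) and ((horizontal distance between tin_a and board_right_pocket below 0.007 m and z of tin_a in the frame of board_right_pocket below 0.003 m and angle between the z axis of tin_a and the z axis of board_right, either way round below 0.06 rad and angle between the y axis of tin_a and the x axis of board_right, either way round below 0.16 rad) or (horizontal distance between tin_b and board_right_pocket below 0.007 m and z of tin_b in the frame of board_right_pocket below 0.003 m and angle between the z axis of tin_b and the z axis of board_right, either way round below 0.06 rad and angle between the y axis of tin_b and the x axis of board_right, either way round below 0.16 rad) or (horizontal distance between tin_c and board_right_pocket below 0.007 m and z of tin_c in the frame of board_right_pocket below 0.003 m and angle between the z axis of tin_c and the z axis of board_right, either way round below 0.06 rad and angle between the y axis of tin_c and the x axis of board_right, either way round below 0.16 rad))), for 0.2 s.
At the end, for the whole second after the job is handed in: Each board holds one bolt and one tin, at rest. Bolt down in both forks: shank middle within 7 mm of the rest point, height -4 to +3 mm, along board x within 0.08 rad, either way round. Tin flat in its pocket: centre within 7 mm, height 3 mm, tilt 0.06 rad, long side along board x within 0.16 rad (all of step 4 and all of step 5 and all of step 6 and linear speed of each of bolt_a, tin_a, bolt_b, tin_b, bolt_c, tin_c below 0.02 m/s); the robot touches nothing.
It fails at once if the punch is shifted by more than 20 mm (distance of punch from where it was at the start of the episode above 0.02 m).
It fails at once if the oil can is shifted by more than 20 mm (distance of oil_can from where it was at the start of the episode above 0.02 m).
It fails at once if the file is shifted by more than 20 mm (distance of flat_file from where it was at the start of the episode above 0.02 m).
It fails at once if the mug is shifted by more than 20 mm (distance of tin_mug from where it was at the start of the episode above 0.02 m).
It fails at once if the padlock is shifted by more than 20 mm (distance of padlock from where it was at the start of the episode above 0.02 m).
It also fails if it takes over 72 s, if anything falls off the work surface, if the arm or the gripper's body presses on something with over 40 N, if the wrist force passes 120 N, or if a joint passes its speed limit or range.

## Working session

There is one attempt and no reset: what is moved stays moved. The work goes in short steps, Python scripts to look and compute and a shell command to move; the robot and the scene stay as the last step left them, time stands still between calls to the robot, and variables do not carry over. Pictures are saved under pics/ and viewed, and the job is handed in when it is done.

```bash
mkdir -p pics; ls
cat > h.py <<'E'
import numpy as np, cv2
from workcell import bot
from scipy.spatial.transform import Rotation as Ro
def snap(name,fn):
    c=bot.get_calibration(name); im=bot.grab_frame(name); cv2.imwrite('pics/%s.png'%fn,im); np.savez('pics/%s.npz'%fn,**{k:np.array(c[k]) for k in c}); return im,c
def load(fn):
    c=dict(np.load('pics/%s.npz'%fn)); return cv2.imread('pics/%s.png'%fn),c
def pix(c,X):
    p=np.array(c['R'])@np.array(X,float)+np.array(c['t']); return np.array([c['fx']*p[0]/p[2]+c['cx'],c['fy']*p[1]/p[2]+c['cy']])
def ray(c,u,v,z):
    R=np.array(c['R']);t=np.array(c['t']); o=-R.T@t; d=R.T@np.array([(u-c['cx'])/c['fx'],(v-c['cy'])/c['fy'],1]); s=(z-o[2])/d[2]; return o+s*d
def crop(fn,out,u0,v0,u1,v1,k):
    im=cv2.imread('pics/%s.png'%fn)[v0:v1,u0:u1]; im=cv2.resize(im,None,fx=k,fy=k,interpolation=cv2.INTER_CUBIC)
    for u in range((u0//20+1)*20,u1,20): cv2.putText(im,str(u),((u-u0)*k,8),0,.3,(0,255,255),1); cv2.line(im,((u-u0)*k,10),((u-u0)*k,14),(0,255,255),1)
    for v in range((v0//20+1)*20,v1,20): cv2.putText(im,str(v),(0,(v-v0)*k),0,.3,(0,255,255),1)
    cv2.imwrite('pics/%s.png'%out,im)
def st():
    s=bot.observe(); print({k:np.round(s[k],4).tolist() for k in ('clock','qpos','position','tool_rot','force','grip_width')}); return s
E
python3 - <<'E'
from h import *
st()
for n in ('scene','top','wrist'):
    im,c=snap(n,n+'0'); print(n,c)
E
```

```text
pics
{'clock': 0.0, 'qpos': [-1.2402, 0.522, -0.0363, 1.6, 0.0212, 1.0211, -0.1128], 'position': [0.2437, 0.5752, 0.2477], 'tool_rot': [-1.4915, 1.5697, -1.8922], 'force': [-0.3059, 0.7869, 0.7462], 'grip_width': 0.0854}
scene {'fx': 410.1742313402773, 'fy': 410.1742313402773, 'cx': 314.3576881678047, 'cy': 195.55248951842304, 'R': array([[-0.8278486 , -0.56052032,  0.02199248],
       [-0.2711645 ,  0.36555446, -0.89041549],
       [ 0.49105653, -0.7430928 , -0.45461696]]), 't': array([0.58834392, 0.12786307, 0.84118128])}
top {'fx': 416.31248781544923, 'fy': 416.31248781544923, 'cx': 317.27130068651013, 'cy': 199.69690808105847, 'R': array([[-9.19970232e-04, -9.99943504e-01,  1.05897673e-02],
       [-9.96940191e-01,  8.93786490e-05, -7.81680726e-02],
       [ 7.81627099e-02, -1.06292769e-02, -9.96883950e-01]]), 't': array([0.17868763, 0.55290263, 1.09179254])}
wrist {'fx': 294.34959977923944, 'fy': 294.34959977923944, 'cx': 317.8643404643831, 'cy': 202.1544837763959, 'R': array([[ 0.39067667,  0.92052657, -0.00160655],
       [ 0.87246621, -0.3697219 ,  0.3195441 ],
       [ 0.29355485, -0.12624008, -0.94757004]]), 't': array([-0.62401869, -0.04111982,  0.3815541 ])}
```

View pics/top0.png

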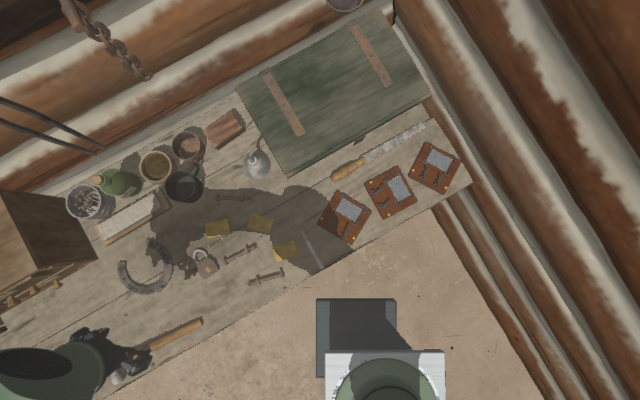

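View pics/scene0.png

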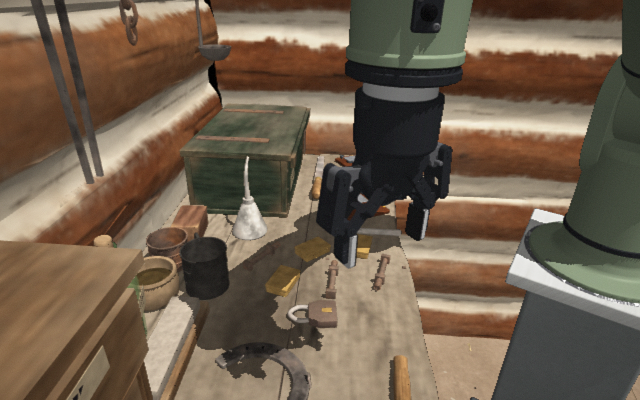

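View pics/wrist0.png

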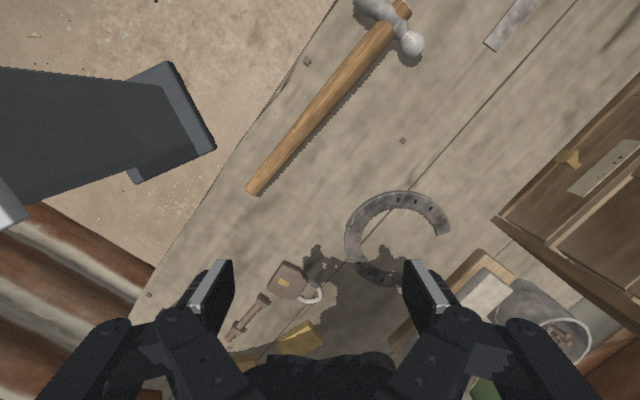

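Run:
```python
from h import *
crop('top0','ca',190,170,350,300,5)
crop('top0','cb',310,120,470,260,5)
_,c=load('top0')
print(pix(c,[0,0,0]), pix(c,[.6,0,0]),pix(c,[.5,.3,0]))
```

```text
[385.4068555  410.52475353] [382.39884427 183.1490167 ] [272.32231931 219.80190586]
```

View pics/ca.png

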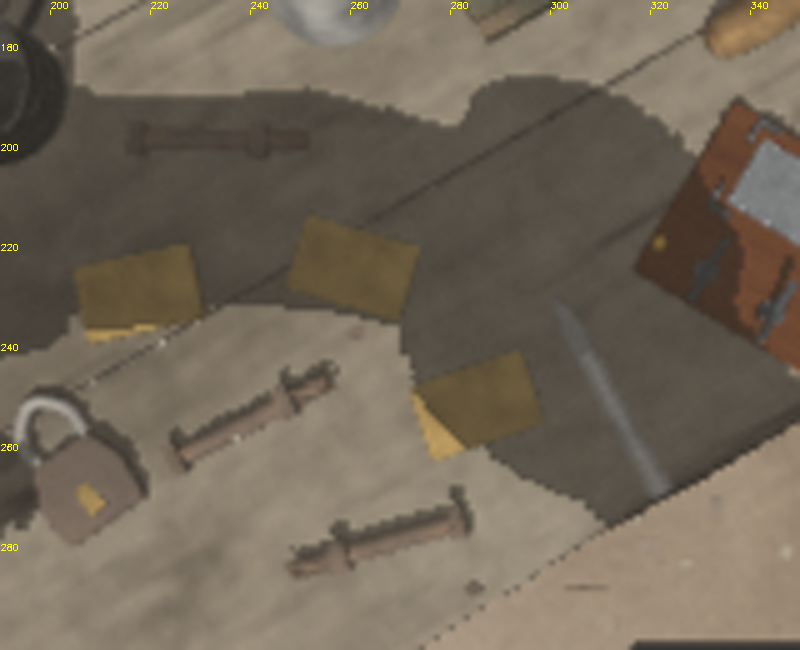

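View pics/cb.png

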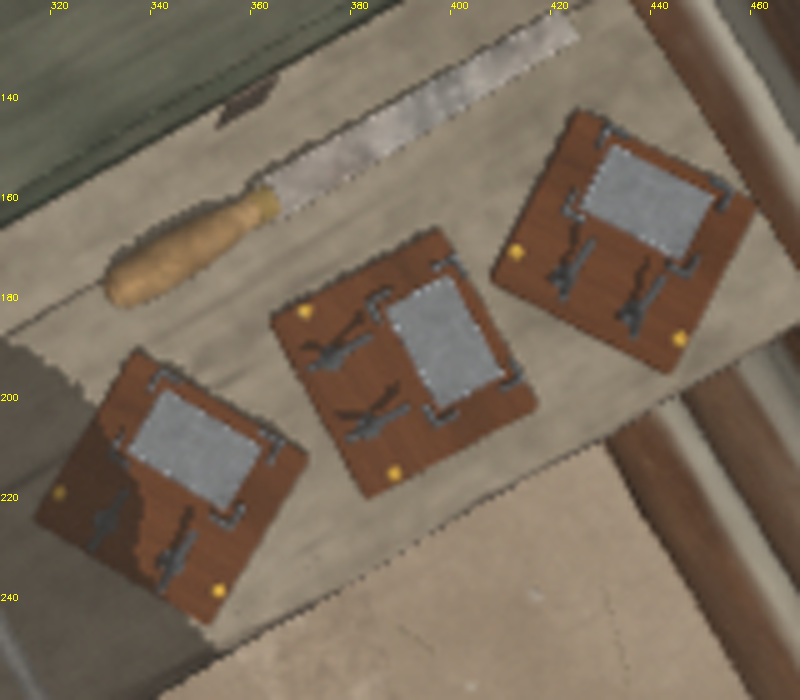

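Run:
```python
from h import *
_,c=load('top0')
def P(X,Y,z,u0=190,v0=170): return ray(c,u0+X/5,v0+Y/5,z)
tins=[[(75,268),(187,243),(202,320),(85,342)],[(308,215),(418,247),(398,322),(287,288)],[(413,390),(520,350),(543,420),(435,460)]]
for t in tins:
    w=np.array([P(*p,.018)[:2] for p in t]); print('tin',w.mean(0).round(3),[round(np.linalg.norm(w[i]-w[(i+1)%4]),3) for i in range(4)], 'longdir deg',np.degrees(np.arctan2(*(w[0]-w[1])[::-1])).round(1))
for h,n in [((138,140),(260,139)),((180,450),(290,393)),((460,512),(340,545))]:
    h=P(*h,.012)[:2];n=P(*n,.012)[:2]; d=h-n; L=np.linalg.norm(d); print('bolt mid', (n+d/L*.0325).round(3),L.round(3),'dir deg',np.degrees(np.arctan2(d[1],d[0])).round(1))
for b in [[(138,348),(308,455),(210,625),(35,518)],[(438,228),(538,405),(368,498),(270,320)],[(580,108),(755,205),(672,375),(490,278)]]:
    w=np.array([P(*p,.010,310,120)[:2] for p in b]); print('board',w.mean(0).round(3),[round(np.linalg.norm(w[i]-w[(i+1)%4]),3) for i in range(4)],'edge deg',[np.degrees(np.arctan2(*(w[i]-w[(i+1)%4])[::-1])).round(1) for i in range(4)])
for n,p in dict(punch1=(300,230),punch2=(322,268),padlock=(208,262),mug=(184,186),can=(258,160)).items(): print(n,ray(c,*p,.01).round(3))
s=st(); print(Ro.from_euler('xyz',s['tool_rot']).as_matrix().round(3))
cw=bot.get_calibration('wrist'); print('cam',-np.array(cw['R']).T@np.array(cw['t']))
```

```text
tin [0.476 0.444] [np.float64(0.061), np.float64(0.042), np.float64(0.063), np.float64(0.04)] longdir deg 102.6
tin [0.489 0.329] [np.float64(0.061), np.float64(0.041), np.float64(0.062), np.float64(0.04)] longdir deg 73.8
tin [0.417 0.263] [np.float64(0.06), np.float64(0.039), np.float64(0.061), np.float64(0.039)] longdir deg 110.4
bolt mid [0.559 0.413] 0.065 dir deg 90.5
bolt mid [0.408 0.392] 0.065 dir deg 117.4
bolt mid [0.351 0.304] 0.066 dir deg -74.8
board [0.507 0.105] [np.float64(0.108), np.float64(0.106), np.float64(0.11), np.float64(0.107)] edge deg [np.float64(57.6), np.float64(-30.5), np.float64(-121.4), np.float64(148.7)]
board [ 0.573 -0.021] [np.float64(0.11), np.float64(0.105), np.float64(0.109), np.float64(0.105)] edge deg [np.float64(28.6), np.float64(-61.6), np.float64(-151.7), np.float64(118.7)]
board [ 0.64  -0.142] [np.float64(0.109), np.float64(0.105), np.float64(0.111), np.float64(0.107)] edge deg [np.float64(60.5), np.float64(-27.1), np.float64(-118.4), np.float64(151.4)]
punch1 [0.472 0.225 0.01 ]
punch2 [0.371 0.166 0.01 ]
padlock [0.388 0.469 0.01 ]
mug [0.591 0.538 0.01 ]
can [0.662 0.339 0.01 ]
{'clock': 0.15, 'qpos': [-1.2402, 0.5219, -0.0364, 1.5998, 0.0212, 1.0211, -0.1128], 'position': [0.2438, 0.5753, 0.2479], 'tool_rot': [-1.5128, 1.57, -1.9136], 'force': [0.0321, -0.4917, -1.3143], 'grip_width': 0.085}
[[-0.     0.39   0.921]
 [-0.001  0.921 -0.39 ]
 [-1.    -0.001  0.   ]]
cam [0.16766835 0.60741495 0.37376448]
```

```bash
cat >> h.py <<'E'
def plan(*tg):
    s=bot.observe(); p=np.array(s['position']); R=Ro.from_euler('xyz',s['tool_rot'])
    M=R.as_matrix(); jaw=np.degrees(np.arctan2(M[1,1],M[0,1]))
    print('clk %.2f pos %s jaw %.2f x_ax %s q7 %.2f w %.4f F %s'%(s['clock'],p.round(4),jaw,M[:,0].round(4),s['qpos'][6],s['grip_width'],np.round(s['force'],1)))
    for x,y,z,j in tg:
        a=np.radians(j); T=np.array([[0,0,-1.],[np.cos(a),np.sin(a),0],[np.sin(a),-np.cos(a),0]]).T
        rv=np.degrees((R.inv()*Ro.from_matrix(T)).as_rotvec()); t=M.T@(np.array([x,y,z])-p)
        print('"tx":%.4f,"ty":%.4f,"tz":%.4f,"wx":%.2f,"wy":%.2f,"wz":%.2f'%(*t,*rv))
E
python3 - <<'E'
from h import *
plan((.45,.35,.25,10))
E
```

```text
clk 0.15 pos [0.2438 0.5753 0.2479] jaw 67.04 x_ax [-3.e-04 -8.e-04 -1.e+00] q7 -0.11 w 0.0850 F [ 0.  -0.5 -1.3]
"tx":-0.0020,"ty":-0.1269,"tz":0.2778,"wx":57.04,"wy":0.03,"wz":0.04
```

```bash
python3 -m creep '[{"tx":-0.002,"ty":-0.127,"tz":0.278,"wx":57},{"tx":-0.002,"ty":-0.127,"tz":0.278,"wx":57},{"tx":-0.002,"ty":-0.127,"tz":0.278,"wx":57},{"tx":-0.002,"ty":-0.127,"tz":0.278,"wx":57},{"tx":-0.002,"ty":-0.127,"tz":0.278,"wx":57},{"tx":-0.002,"ty":-0.127,"tz":0.278,"wx":57},{"tx":-0.002,"ty":-0.127,"tz":0.278,"wx":57},{"tx":-0.002,"ty":-0.127,"tz":0.278,"wx":57}]'
python3 - <<'E'
from h import *
plan((.45,.35,.25,10))
snap('wrist','w1')
E
```

```text
clk 0.15 pos [0.2438 0.5753 0.2479] jaw 67.04 x_ax [-3.e-04 -8.e-04 -1.e+00] q7 -0.11 w 0.0850 F [ 0.  -0.5 -1.3]
"tx":-0.0020,"ty":-0.1269,"tz":0.2778,"wx":57.04,"wy":0.03,"wz":0.04$[0]: bad value
```

View pics/w1.png

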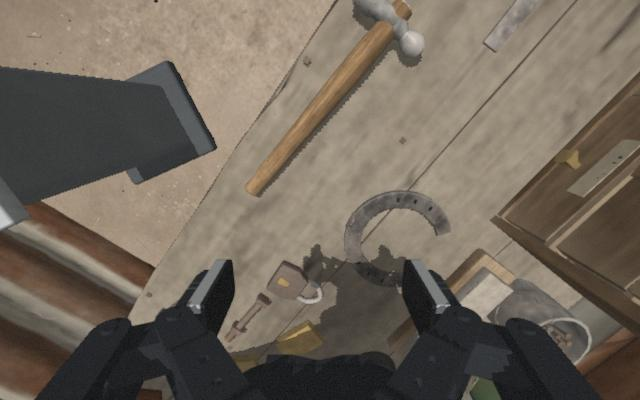

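```bash
python3 -m creep '[{"wx":57,"wy":0,"wz":0,"tx":-0.002,"ty":-0.127,"tz":0.278,"claw":0},{"wx":57,"wy":0,"wz":0,"tx":-0.002,"ty":-0.127,"tz":0.278,"claw":0},{"wx":57,"wy":0,"wz":0,"tx":-0.002,"ty":-0.127,"tz":0.278,"claw":0},{"wx":57,"wy":0,"wz":0,"tx":-0.002,"ty":-0.127,"tz":0.278,"claw":0},{"wx":57,"wy":0,"wz":0,"tx":-0.002,"ty":-0.127,"tz":0.278,"claw":0},{"wx":57,"wy":0,"wz":0,"tx":-0.002,"ty":-0.127,"tz":0.278,"claw":0},{"wx":57,"wy":0,"wz":0,"tx":-0.002,"ty":-0.127,"tz":0.278,"claw":0},{"wx":57,"wy":0,"wz":0,"tx":-0.002,"ty":-0.127,"tz":0.278,"claw":0}]'
python3 - <<'E'
from h import *
plan((.45,.35,.25,10))
snap('wrist','w1')
E
```

```text
clock: 1.0
position: [0.4512, 0.3486, 0.25]
tool_rot: [-0.179, 1.57, -1.579]
force: [-0.2, 0.5, -1.2]
grip_width: 0.0853
clk 1.00 pos [0.4512 0.3486 0.25  ] jaw 9.78 x_ax [-0.     -0.0011 -1.    ] q7 -0.47 w 0.0853 F [-0.2  0.5 -1.2]
"tx":0.0000,"ty":-0.0009,"tz":-0.0016,"wx":-0.22,"wy":0.06,"wz":0.01
```

View pics/w1.png

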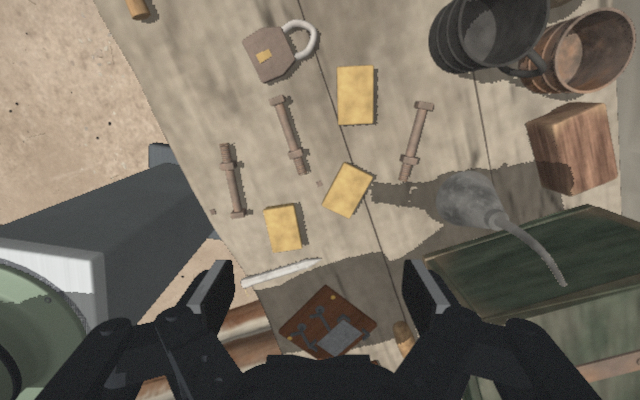

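Run:
```python
from h import *
crop('w1','w1a',205,55,305,225,6) if 0 else crop('w1','w1a',210,85,310,225,4)
crop('w1','w1b',255,55,455,255,4)
crop('w1','w1c',210,85,310,225,5)
```

```text
(no output)
```

View pics/w1b.png

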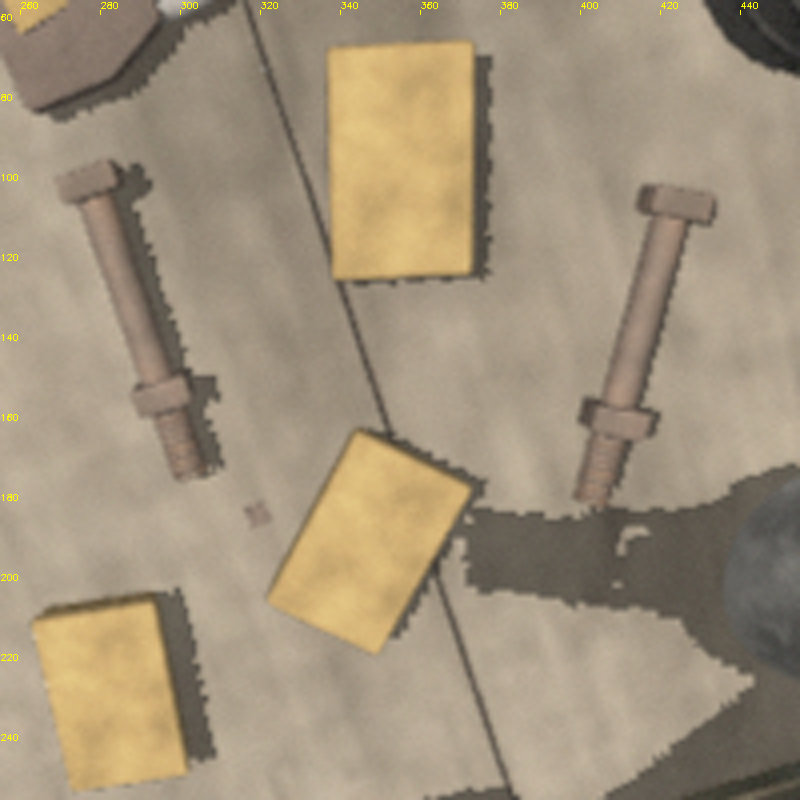

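View pics/w1a.png

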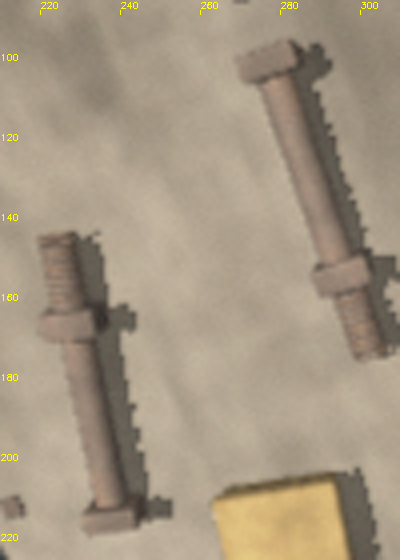

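Run:
```python
from h import *
_,c=load('w1')
def P(X,Y,z,u0=255,v0=55): return ray(c,u0+(X+.5)/4-.5,v0+(Y+.5)/4-.5,z)
for t in [[(330,48),(472,42),(473,273),(333,279)],[(357,430),(473,490),(378,653),(268,598)],[(38,617),(155,598),(188,772),(75,790)]]:
    w=np.array([P(*p,.018)[:2] for p in t]); d=(w[0]-w[3])+(w[1]-w[2]); print('tin',w.mean(0).round(4),[round(np.linalg.norm(w[i]-w[(i+1)%4]),3) for i in range(4)], 'longdir deg',np.degrees(np.arctan2(d[1],d[0])).round(1))
for h,n,o in [((671,219),(624,399),()),((95,205),(155,375),()),((108,505),(78,340),(210,85))]:
    h=P(*h,.013,*o)[:2];n=P(*n,.013,*o)[:2]; d=h-n; L=np.linalg.norm(d); print('bolt mid', ((n+h)/2).round(4),L.round(3),'dir deg',np.degrees(np.arctan2(d[1],d[0])).round(1))
```

```text
tin [0.4773 0.4441] [np.float64(0.039), np.float64(0.062), np.float64(0.041), np.float64(0.062)] longdir deg 102.6
tin [0.4906 0.3313] [np.float64(0.041), np.float64(0.061), np.float64(0.041), np.float64(0.061)] longdir deg 73.1
tin [0.4182 0.2657] [np.float64(0.039), np.float64(0.063), np.float64(0.039), np.float64(0.063)] longdir deg 108.1
bolt mid [0.5593 0.416 ] 0.054 dir deg 90.7
bolt mid [0.4038 0.395 ] 0.052 dir deg 117.9
bolt mid [0.3473 0.3053] 0.055 dir deg -75.6
```

Run:
```python
from h import *
plan((.4906,.3313,.08,-16.9),(.4906,.3313,.02,-16.9))
```

```text
clk 1.05 pos [0.45   0.3501 0.2499] jaw 10.14 x_ax [-5.e-04 -6.e-04 -1.e+00] q7 -0.47 w 0.0854 F [-0.4  0.5  0.9]
"tx":0.1699,"ty":0.0367,"tz":0.0255,"wx":27.04,"wy":0.04,"wz":0.03
"tx":0.2299,"ty":0.0368,"tz":0.0255,"wx":27.04,"wy":0.04,"wz":0.03
```

```bash
python3 -m creep '[{"wx":27,"wy":0,"wz":0,"tx":0.17,"ty":0.0367,"tz":0.0255,"claw":0.28},{"wx":27,"wy":0,"wz":0,"tx":0.17,"ty":0.0367,"tz":0.0255,"claw":0.28},{"wx":27,"wy":0,"wz":0,"tx":0.17,"ty":0.0367,"tz":0.0255,"claw":0.28},{"wx":27,"wy":0,"wz":0,"tx":0.17,"ty":0.0367,"tz":0.0255,"claw":0.28},{"wx":27,"wy":0,"wz":0,"tx":0.17,"ty":0.0367,"tz":0.0255,"claw":0.28}]' 40
python3 - <<'E'
from h import *
plan((.4906,.3313,.02,-16.9))
snap('wrist','w2')
E
```

```text
clock: 1.55
position: [0.4885, 0.3312, 0.0765]
tool_rot: [-0.613, 1.564, -2.474]
force: [-0.0, 1.2, 0.4]
grip_width: 0.0616
clk 1.55 pos [0.4885 0.3312 0.0765] jaw -16.63 x_ax [-0.0051 -0.004  -1.    ] q7 -0.71 w 0.0616 F [-0.   1.2  0.4]
"tx":0.0565,"ty":0.0022,"tz":-0.0010,"wx":0.27,"wy":0.30,"wz":0.21
```

View pics/w2.png

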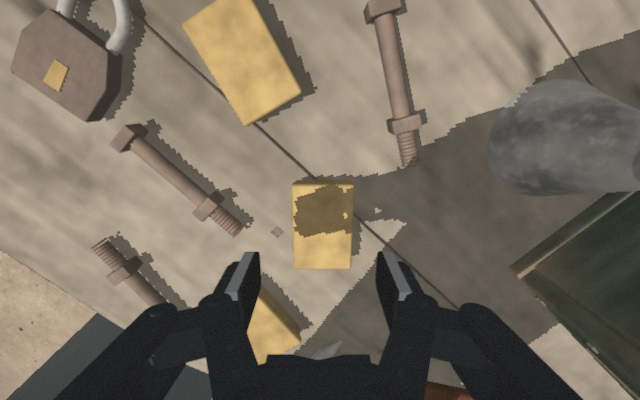

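Run:
```python
from h import *
_,c=load('w2')
w=np.array([ray(c,*p,.018)[:2] for p in [(293,185),(353.5,184),(352,268),(294,268)]]);d=(w[0]-w[3])+(w[1]-w[2]); print('tin',w.mean(0).round(4),[round(np.linalg.norm(w[i]-w[(i+1)%4]),3) for i in range(4)], 'longdir deg',np.degrees(np.arctan2(d[1],d[0])).round(1))
plan((*w.mean(0),.02,-16.9))
```

```text
tin [0.4915 0.331 ] [np.float64(0.039), np.float64(0.062), np.float64(0.042), np.float64(0.062)] longdir deg 73.5
clk 1.60 pos [0.4892 0.3319 0.0789] jaw -16.61 x_ax [-0.0031 -0.002  -1.    ] q7 -0.71 w 0.0614 F [ 0.3 -0.4  1.2]
"tx":0.0589,"ty":0.0026,"tz":0.0001,"wx":0.29,"wy":0.16,"wz":0.13
```

```bash
python3 -m creep '[{"wx":0.3,"wy":0.1,"wz":0.1,"tx":0.059,"ty":0.0026,"tz":0,"claw":0.28},{"wx":0.3,"wy":0.1,"wz":0.1,"tx":0.059,"ty":0.0026,"tz":0,"claw":0.28},{"wx":0.3,"wy":0.1,"wz":0.1,"tx":0.059,"ty":0.0026,"tz":0,"claw":0.28},{"wx":0.3,"wy":0.1,"wz":0.1,"tx":0.059,"ty":0.0026,"tz":0,"claw":1},{"wx":0.3,"wy":0.1,"wz":0.1,"tx":0.059,"ty":0.0026,"tz":0,"claw":1},{"wx":0.3,"wy":0.1,"wz":0.1,"tx":0.059,"ty":0.0026,"tz":0,"claw":1}]' 40
python3 - <<'E'
from h import *
plan((.54,.18,.25,-45))
snap('wrist','w3')
E
```

```text
clock: 2.2
position: [0.4923, 0.3319, 0.0223]
tool_rot: [2.7, 1.569, 0.835]
force: [-1.9, -0.3, 9.7]
grip_width: 0.0408
clk 2.20 pos [0.4923 0.3319 0.0223] jaw -16.87 x_ax [ 0.0011  0.0012 -1.    ] q7 -0.69 w 0.0408 F [-1.9 -0.3  9.7]
"tx":-0.2278,"ty":0.0899,"tz":0.1312,"wx":28.13,"wy":-0.09,"wz":-0.02
```

View pics/w3.png

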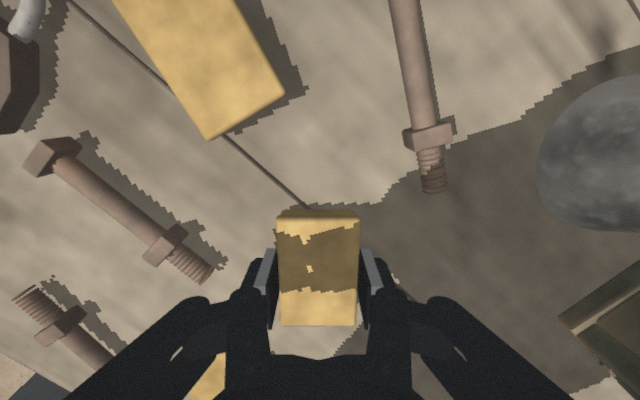

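Run:
```python
from h import *
plan((.54,.07,.24,-35))
```

```text
clk 2.25 pos [0.4923 0.332  0.0224] jaw -16.87 x_ax [ 0.0011  0.0013 -1.    ] q7 -0.69 w 0.0406 F [-1.7 -0.3  9.6]
"tx":-0.2179,"ty":0.1218,"tz":0.2365,"wx":18.13,"wy":-0.10,"wz":-0.03
```

```bash
python3 -m creep '[{"wx":0,"wy":0,"wz":0,"tx":-0.05,"ty":0,"tz":0,"claw":1},{"wx":18,"wy":0,"wz":0,"tx":-0.1,"ty":0.02,"tz":0.04,"claw":1},{"wx":18,"wy":0,"wz":0,"tx":-0.218,"ty":0.1218,"tz":0.2365,"claw":1},{"wx":18,"wy":0,"wz":0,"tx":-0.218,"ty":0.1218,"tz":0.2365,"claw":1},{"wx":18,"wy":0,"wz":0,"tx":-0.218,"ty":0.1218,"tz":0.2365,"claw":1},{"wx":18,"wy":0,"wz":0,"tx":-0.218,"ty":0.1218,"tz":0.2365,"claw":1},{"wx":18,"wy":0,"wz":0,"tx":-0.218,"ty":0.1218,"tz":0.2365,"claw":1},{"wx":18,"wy":0,"wz":0,"tx":-0.218,"ty":0.1218,"tz":0.2365,"claw":1}]'
python3 - <<'E'
from h import *
plan((.54,.07,.24,-35))
snap('wrist','w4')
E
```

```text
clock: 3.05
position: [0.5412, 0.0656, 0.2443]
tool_rot: [2.52, 1.564, 0.336]
force: [0.3, -0.4, 0.2]
grip_width: 0.0404
clk 3.05 pos [0.5412 0.0656 0.2443] jaw -35.12 x_ax [ 0.0063  0.0022 -1.    ] q7 -0.59 w 0.0404 F [ 0.3 -0.4  0.2]
"tx":0.0043,"ty":-0.0035,"tz":-0.0029,"wx":-0.12,"wy":-0.31,"wz":-0.22
```

View pics/w4.png

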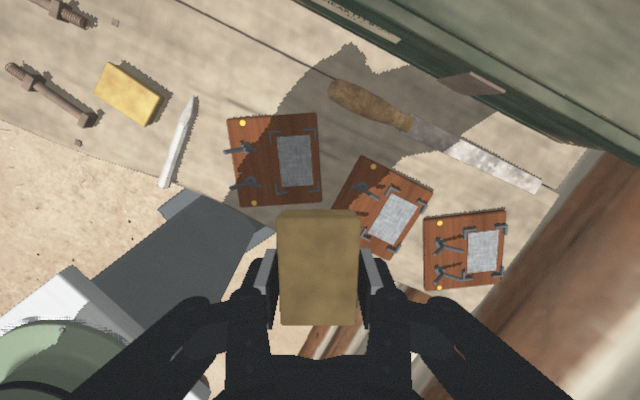

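Run:
```python
from h import *
crop('w4','w4a',220,100,340,215,6)
crop('w4','w4b',330,150,520,300,4)
```

```text
(no output)
```

View pics/w4a.png

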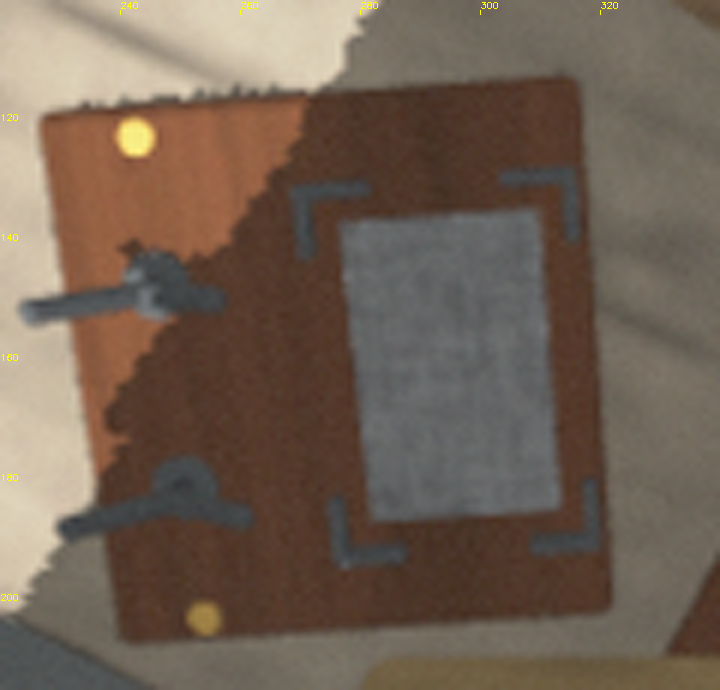

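View pics/w4b.png

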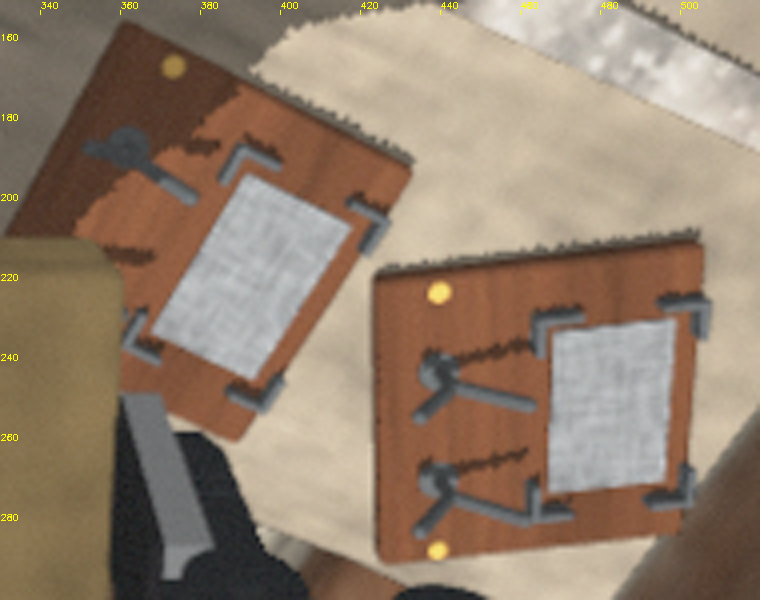

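```bash
cat >> h.py <<'E'
def board(c,fn_uv,corners,pad):
    B=np.array([(56,54),(56,-54),(-56,-54),(-56,54)])/1e3
    src=[];dst=[]
    for b,p in zip(B,corners):
        if p is not None: src.append(b);dst.append(ray(c,*fn_uv(*p),.010)[:2])
    w=np.array([ray(c,*fn_uv(*p),.0115)[:2] for p in pad]); pc=w.mean(0)
    src=np.array(src);dst=np.array(dst)
    S=np.vstack([src,[[0,-.024]]*2]);D=np.vstack([dst,[pc]*2])
    s0=S.mean(0);d0=D.mean(0);U,_,V=np.linalg.svd((S-s0).T@(D-d0));R=V.T@np.diag([1,np.sign(np.linalg.det(V.T@U.T))])@U.T
    o=d0-R@s0; yaw=np.degrees(np.arctan2(R[1,0],R[0,0])); d=(w[0]-w[3])+(w[1]-w[2])
    print('origin',o.round(4),'yaw %.2f'%yaw,'pad yaw %.2f'%np.degrees(np.arctan2(d[1],d[0])),'pad',pc.round(4),'fitpad',(o+R@[0,-.024]).round(4),'rest',(o+R@[0,.034]).round(4),'resid mm',((D-(S@R.T+o))*1e3).round(1).tolist())
E
python3 - <<'E'
from h import *
_,c=load('w4')
f6=lambda X,Y:(220+(X+.5)/6-.5,100+(Y+.5)/6-.5)
f4=lambda X,Y:(330+(X+.5)/4-.5,150+(Y+.5)/4-.5)
board(c,f6,[(43,117),(577,78),(610,608),(122,641)],[(343,222),(537,210),(562,508),(373,520)])
board(c,f4,[(122,21),(411,167),(238,441),None],[(252,175),(352,228),(260,380),(152,332)])
board(c,f4,[(374,274),(704,239),(683,534),(381,563)],[(553,332),(676,320),(665,483),(548,492)])
# tin in tool
s=np.array([ray(c,*p,.24) for p in [(278,211),(360,211)]]);print(s)
E
```

```text
origin [0.5074 0.1065] yaw 58.55 pad yaw 58.70 pad [0.5277 0.0938] fitpad [0.5279 0.094 ] rest [0.4784 0.1242] resid mm [[0.6, -2.2], [-1.5, -0.3], [-0.2, 2.2], [1.5, 0.5], [-0.2, -0.2], [-0.2, -0.2]]
origin [ 0.574  -0.0198] yaw 28.97 pad yaw 28.35 pad [ 0.5863 -0.0425] fitpad [ 0.5856 -0.0408] rest [0.5575 0.0099] resid mm [[0.1, -0.6], [-1.8, 1.4], [0.4, 2.6], [0.6, -1.7], [0.6, -1.7]]
origin [ 0.6409 -0.1405] yaw 61.75 pad yaw 62.37 pad [ 0.6619 -0.1534] fitpad [ 0.662  -0.1519] rest [ 0.6109 -0.1244] resid mm [[0.1, 1.5], [-1.1, 1.2], [-0.1, -0.0], [1.3, 0.4], [-0.1, -1.6], [-0.1, -1.6]]
[[0.54481964 0.10412209 0.24      ]
 [0.57645969 0.08177691 0.24      ]]
```

Run:
```python
from h import *
_,c=load('w3')
w=np.array([ray(c,*p,.018)[:2] for p in [(277,218),(360,217.5),(357.5,325.5),(281,325.5)]]);d=(w[0]-w[3])+(w[1]-w[2]); m=w.mean(0);print('tin',m.round(4),[round(np.linalg.norm(w[i]-w[(i+1)%4]),3) for i in range(4)], 'longdir deg',np.degrees(np.arctan2(d[1],d[0])).round(1))
a=np.radians(-16.87); dd=m-[.4923,.3319]; print('tool y,z',dd@[np.cos(a),np.sin(a)],dd@[np.sin(a),-np.cos(a)])
plan((.5278,.0939,.12,-31.4),(.5278,.0939,.07,-31.4))
```

```text
tin [0.492  0.3308] [np.float64(0.039), np.float64(0.063), np.float64(0.042), np.float64(0.063)] longdir deg 73.5
tool y,z 3.872127804948659e-05 0.001133173679744266
clk 3.10 pos [0.5415 0.065  0.2445] jaw -35.17 x_ax [ 0.0067  0.0021 -1.    ] q7 -0.59 w 0.0404 F [ 1.  -3.1  0.9]
"tx":0.1245,"ty":-0.0284,"tz":-0.0150,"wx":-3.77,"wy":-0.31,"wz":-0.26
"tx":0.1745,"ty":-0.0286,"tz":-0.0148,"wx":-3.77,"wy":-0.31,"wz":-0.26
```

```bash
python3 -m creep '[{"wx":-3.8,"wy":-0.3,"wz":-0.3,"tx":0.1645,"ty":-0.0286,"tz":-0.0158,"claw":1},{"wx":-3.8,"wy":-0.3,"wz":-0.3,"tx":0.1645,"ty":-0.0286,"tz":-0.0158,"claw":1},{"wx":-3.8,"wy":-0.3,"wz":-0.3,"tx":0.1645,"ty":-0.0286,"tz":-0.0158,"claw":1},{"wx":-3.8,"wy":-0.3,"wz":-0.3,"tx":0.1645,"ty":-0.0286,"tz":-0.0158,"claw":1},{"wx":-3.8,"wy":-0.3,"wz":-0.3,"tx":0.1645,"ty":-0.0286,"tz":-0.0158,"claw":1}]'
python3 - <<'E'
from h import *
plan((.5283,.0948,.034,-31.4))
snap('wrist','w5')
E
```

```text
clock: 3.6
position: [0.5279, 0.0951, 0.0799]
tool_rot: [-1.121, 1.568, 3.044]
force: [-0.2, -1.2, 0.2]
grip_width: 0.0405
clk 3.60 pos [0.5279 0.0951 0.0799] jaw -31.32 x_ax [-2.4e-03  2.0e-04 -1.0e+00] q7 -0.47 w 0.0405 F [-0.2 -1.2  0.2]
"tx":0.0459,"ty":0.0006,"tz":-0.0000,"wx":0.08,"wy":0.06,"wz":0.12
```

View pics/w5.png

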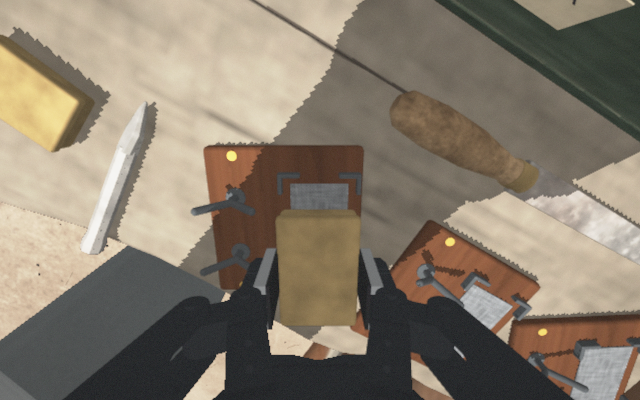

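Run:
```python
from h import *
crop('w5','w5a',190,135,380,290,4)
```

```text
(no output)
```

View pics/w5a.png

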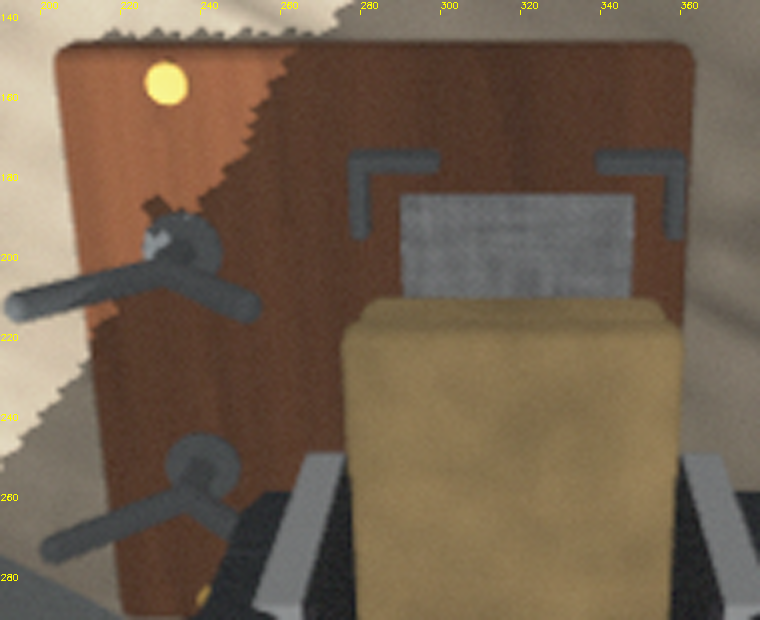

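Run:
```python
from h import *
_,c=load('w5')
f=lambda X,Y:(190+(X+.5)/4-.5,135+(Y+.5)/4-.5)
a=ray(c,*f(348,151),.017)[:2];b=ray(c,*f(685,151),.017)[:2];d=(b-a);L=np.linalg.norm(d);d/=L
xd=np.array([-d[1],d[0]]);print('L (56)',L,'yaw',np.degrees(np.arctan2(d[1],d[0]))+90,'pocket', (a+b)/2-xd*.039)
t1=ray(c,*f(342,330),.0755)[:2];t2=ray(c,*f(682,330),.0755)[:2];print('tin w',np.linalg.norm(t2-t1),'front mid',(t1+t2)/2,'centre',(t1+t2)/2-xd*.032)
```

```text
L (56) 0.055131457385853365 yaw 58.67965528902547 pocket [0.52780445 0.09481826]
tin w 0.040390236551165866 front mid [0.54331266 0.12138338] centre [0.52667834 0.0940466 ]
```

```bash
python3 -m creep '[{"wx":0,"wy":0,"wz":0.1,"tx":0.0459,"ty":0.0005,"tz":-0.0012,"claw":1},{"wx":0,"wy":0,"wz":0.1,"tx":0.0459,"ty":0.0005,"tz":-0.0012,"claw":1},{"wx":0,"wy":0,"wz":0.1,"tx":0.0459,"ty":0.0005,"tz":-0.0012,"claw":1}]'
python3 - <<'E'
from h import *
plan((.529,.0959,.034,-31.4),(.529,.0959,.08,-31.4))
E
```

```text
clock: 3.95
position: [0.5308, 0.0953, 0.0374]
tool_rot: [2.157, 1.568, 0.039]
force: [0.5, -0.4, -0.8]
grip_width: 0.0402
clk 3.95 pos [0.5308 0.0953 0.0374] jaw -31.38 x_ax [ 2.7e-03  1.0e-04 -1.0e+00] q7 -0.44 w 0.0402 F [ 0.5 -0.4 -0.8]
"tx":0.0034,"ty":-0.0019,"tz":0.0005,"wx":0.02,"wy":-0.08,"wz":-0.13
"tx":-0.0426,"ty":-0.0018,"tz":0.0004,"wx":0.02,"wy":-0.08,"wz":-0.13
```

```bash
python3 -m creep '[{"wx":0,"wy":0,"wz":0,"tx":0.0034,"ty":-0.0019,"tz":0.0005,"claw":1},{"wx":0,"wy":0,"wz":0,"tx":0.0034,"ty":-0.0019,"tz":0.0005,"claw":1}]'
python3 - <<'E'
from h import *
plan((.529,.0959,.034,-31.4),(.529,.0959,.09,-31.4))
E
```

```text
clock: 4.15
position: [0.5294, 0.0961, 0.0356]
tool_rot: [2.299, 1.566, 0.181]
force: [-0.9, 0.5, -1.5]
grip_width: 0.0403
clk 4.15 pos [0.5294 0.0961 0.0356] jaw -31.38 x_ax [ 4.3e-03  8.0e-04 -1.0e+00] q7 -0.44 w 0.0403 F [-0.9  0.5 -1.5]
"tx":0.0016,"ty":-0.0003,"tz":0.0004,"wx":0.02,"wy":-0.17,"wz":-0.19
"tx":-0.0544,"ty":-0.0001,"tz":0.0002,"wx":0.02,"wy":-0.17,"wz":-0.19
```

```bash
python3 -m creep '[{"wx":0,"wy":0,"wz":0,"tx":0.0018,"ty":-0.0003,"tz":0.0004,"claw":1},{"wx":0,"wy":0,"wz":0,"tx":0.0018,"ty":-0.0003,"tz":0.0004,"claw":0.38},{"wx":0,"wy":0,"wz":0,"tx":0.0018,"ty":-0.0003,"tz":0.0004,"claw":0.38},{"wx":0,"wy":0,"wz":0,"tx":-0.05,"ty":0,"tz":0,"claw":0.38},{"wx":0,"wy":0,"wz":0,"tx":-0.1,"ty":0,"tz":0,"claw":0.28}]'
python3 - <<'E'
from h import *
plan((.4182,.2657,.10,18.1))
snap('wrist','w6')
crop('w6','w6a',190,135,380,290,4)
E
```

```text
clock: 4.65
position: [0.5281, 0.0955, 0.1342]
tool_rot: [1.723, 1.569, -0.396]
force: [1.2, 0.8, 0.8]
grip_width: 0.0613
clk 4.65 pos [0.5281 0.0955 0.1342] jaw -31.41 x_ax [ 1.3e-03 -6.0e-04 -1.0e+00] q7 -0.51 w 0.0613 F [1.2 0.8 0.8]
"tx":0.0339,"ty":-0.1826,"tz":-0.0880,"wx":-49.51,"wy":0.02,"wz":-0.08
```

View pics/w6.png

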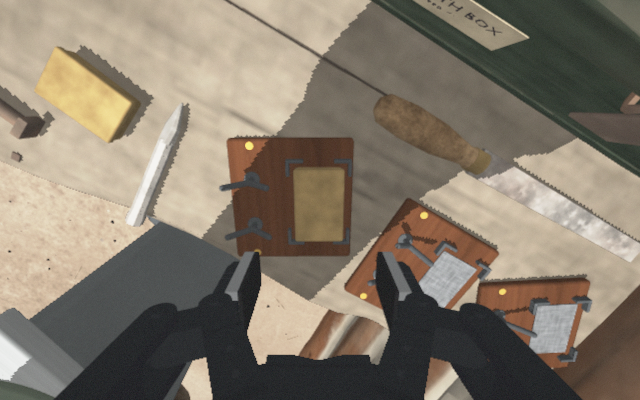

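```bash
python3 -m creep '[{"wx":-49.5,"wy":0,"wz":0,"tx":-0.02,"ty":-0.1826,"tz":-0.088,"claw":0.36},{"wx":-49.5,"wy":0,"wz":0,"tx":0.034,"ty":-0.1826,"tz":-0.088,"claw":0.36},{"wx":-49.5,"wy":0,"wz":0,"tx":0.034,"ty":-0.1826,"tz":-0.088,"claw":0.36},{"wx":-49.5,"wy":0,"wz":0,"tx":0.034,"ty":-0.1826,"tz":-0.088,"claw":0.36},{"wx":-49.5,"wy":0,"wz":0,"tx":0.034,"ty":-0.1826,"tz":-0.088,"claw":0.36},{"wx":-49.5,"wy":0,"wz":0,"tx":0.05,"ty":-0.1826,"tz":-0.088,"claw":0.36},{"wx":-49.5,"wy":0,"wz":0,"tx":0.05,"ty":-0.1826,"tz":-0.088,"claw":0.36}]'
python3 - <<'E'
from h import *
plan((.4182,.2657,.024,18.1))
snap('wrist','w7')
crop('w7','w7a',240,120,400,270,5)
E
```

```text
clock: 5.4
position: [0.4213, 0.266, 0.0901]
tool_rot: [1.439, 1.562, 0.186]
force: [0.2, 0.6, 0.1]
grip_width: 0.0549
clk 5.40 pos [0.4213 0.266  0.0901] jaw 18.18 x_ax [ 0.0086  0.0016 -1.    ] q7 -0.21 w 0.0549 F [0.2 0.6 0.1]
"tx":0.0661,"ty":-0.0036,"tz":-0.0008,"wx":0.08,"wy":0.07,"wz":-0.50
```

View pics/w7a.png

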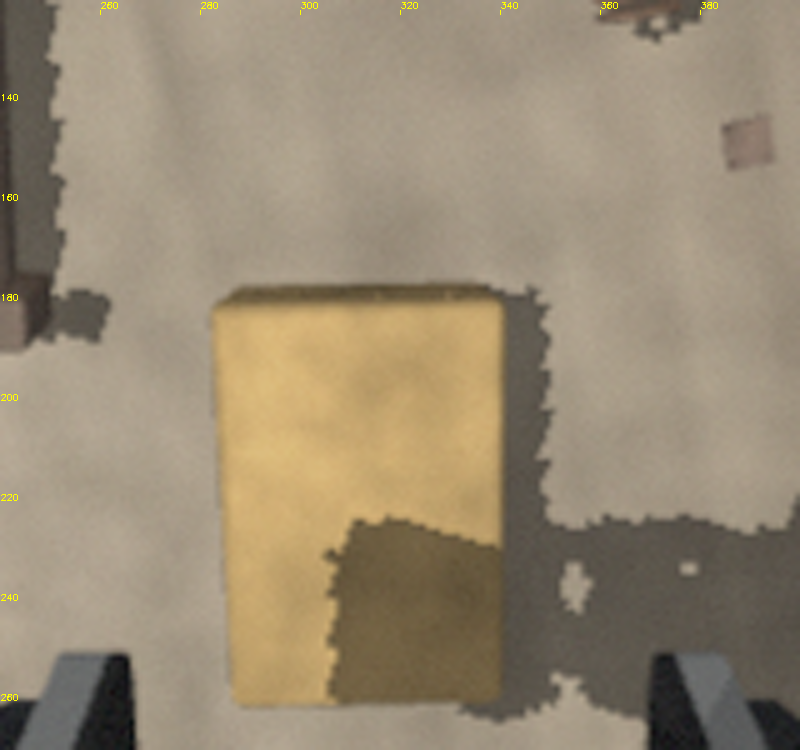

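```bash
cat >> h.py <<'E'
def tin(fn,f,t,z=.018):
    _,c=load(fn)
    w=np.array([ray(c,*f(*p),z)[:2] for p in t]);d=(w[0]-w[3])+(w[1]-w[2]); m=w.mean(0);l=np.degrees(np.arctan2(d[1],d[0]));print('tin',m.round(4),[round(np.linalg.norm(w[i]-w[(i+1)%4]),3) for i in range(4)], 'longdir deg',l.round(1)); return m,l
def F(u0,v0,k): return lambda X,Y:(u0+(X+.5)/k-.5,v0+(Y+.5)/k-.5)
E
python3 - <<'E'
from h import *
m,l=tin('w7',F(240,120,5),[(213,304),(503,302),(500,703),(233,706)])
plan((*m,.024,l-90))
E
```

```text
tin [0.4174 0.2647] [np.float64(0.04), np.float64(0.063), np.float64(0.041), np.float64(0.063)] longdir deg 108.9
clk 5.45 pos [0.4218 0.2657 0.0908] jaw 17.86 x_ax [ 0.009   0.0017 -1.    ] q7 -0.21 w 0.0548 F [0.4 0.1 0.3]
"tx":0.0667,"ty":-0.0051,"tz":-0.0005,"wx":-1.04,"wy":0.07,"wz":-0.52
```

```bash
python3 -m creep '[{"wx":-1,"wy":0,"wz":-0.5,"tx":0.05,"ty":-0.005,"tz":-0.0005,"claw":0.36},{"wx":-1,"wy":0,"wz":-0.5,"tx":0.067,"ty":-0.005,"tz":-0.0005,"claw":0.36},{"wx":-1,"wy":0,"wz":-0.5,"tx":0.067,"ty":-0.005,"tz":-0.0005,"claw":0.36},{"wx":-1,"wy":0,"wz":-0.5,"tx":0.067,"ty":-0.005,"tz":-0.0005,"claw":0.36},{"wx":-1,"wy":0,"wz":-0.5,"tx":0.067,"ty":-0.005,"tz":-0.0005,"claw":1},{"wx":-1,"wy":0,"wz":-0.5,"tx":0.067,"ty":-0.005,"tz":-0.0005,"claw":1},{"wx":-1,"wy":0,"wz":-0.5,"tx":0.067,"ty":-0.005,"tz":-0.0005,"claw":1}]'
python3 - <<'E'
from h import *
plan((.5863,-.0415,.12,-61.3))
snap('wrist','w8')
crop('w8','w8a',240,180,400,330,5)
E
```

```text
clock: 6.15
position: [0.4184, 0.265, 0.0254]
tool_rot: [1.333, 1.568, 0.091]
force: [-0.1, -2.0, 8.2]
grip_width: 0.0403
clk 6.15 pos [0.4184 0.265  0.0254] jaw 18.79 x_ax [ 2.7e-03  2.0e-04 -1.0e+00] q7 -0.18 w 0.0403 F [-0.1 -2.   8.2]
"tx":-0.0942,"ty":0.0605,"tz":0.3443,"wx":80.09,"wy":-0.08,"wz":-0.15
```

View pics/w8a.png

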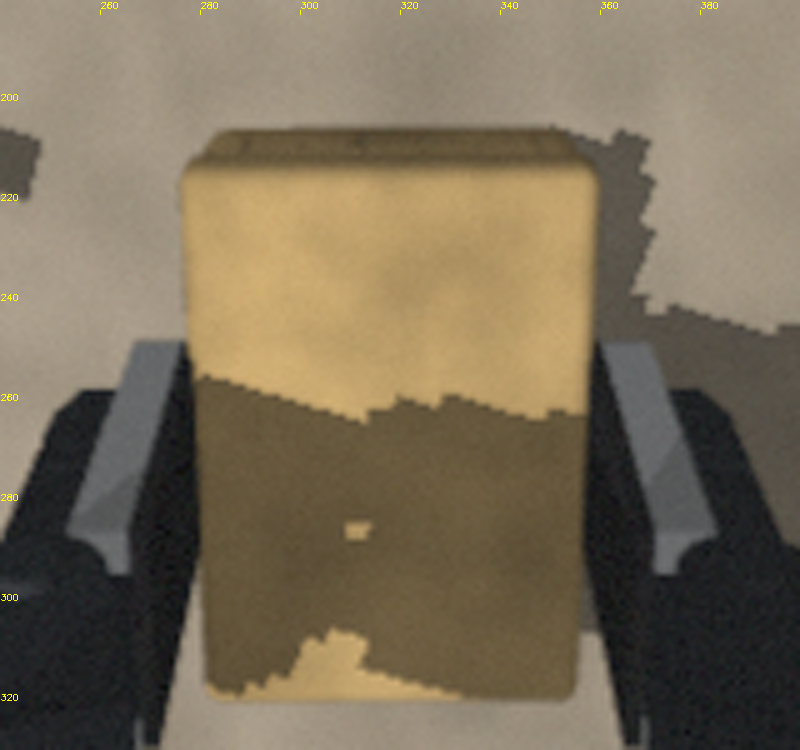

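```bash
python3 - <<'E'
from h import *
m,l=tin('w8',F(240,180,5),[(182,166),(598,166),(575,698),(207,700)])
a=np.radians(18.79); dd=m-[.4184,.265]; print('tool y,z',dd@[np.cos(a),np.sin(a)],dd@[np.sin(a),-np.cos(a)])
E
python3 -m creep '[{"wx":0,"wy":0,"wz":0,"tx":-0.05,"ty":0,"tz":0,"claw":1},{"wx":80,"wy":0,"wz":0,"tx":-0.09,"ty":0.0605,"tz":0.344,"claw":1},{"wx":80,"wy":0,"wz":0,"tx":-0.12,"ty":0.0605,"tz":0.344,"claw":1},{"wx":80,"wy":0,"wz":0,"tx":-0.12,"ty":0.0605,"tz":0.344,"claw":1},{"wx":80,"wy":0,"wz":0,"tx":-0.12,"ty":0.0605,"tz":0.344,"claw":1},{"wx":80,"wy":0,"wz":0,"tx":-0.12,"ty":0.0605,"tz":0.344,"claw":1},{"wx":80,"wy":0,"wz":0,"tx":-0.12,"ty":0.0605,"tz":0.344,"claw":1},{"wx":80,"wy":0,"wz":0,"tx":-0.12,"ty":0.0605,"tz":0.344,"claw":1}]'
python3 - <<'E'
from h import *
plan((.5863,-.0415,.08,-61.3))
E
```

```text
tin [0.4177 0.2653] [np.float64(0.04), np.float64(0.063), np.float64(0.041), np.float64(0.063)] longdir deg 108.8
tool y,z -0.000607440546853605 -0.000485562151314837
clock: 7.0
position: [0.5839, -0.0371, 0.1465]
tool_rot: [2.564, 1.566, 0.264]
force: [0.3, 1.7, 0.2]
grip_width: 0.04
clk 7.00 pos [ 0.5839 -0.0371  0.1465] jaw -41.76 x_ax [ 0.0048  0.0013 -1.    ] q7 -0.43 w 0.0400 F [0.3 1.7 0.2]
"tx":0.0666,"ty":0.0045,"tz":0.0019,"wx":19.54,"wy":-0.27,"wz":-0.11
```

```bash
python3 -m creep '[{"wx":19.5,"wy":-0.2,"wz":-0.1,"tx":0.06,"ty":0.0045,"tz":0.002,"claw":1},{"wx":19.5,"wy":-0.2,"wz":-0.1,"tx":0.065,"ty":0.0045,"tz":0.002,"claw":1},{"wx":19.5,"wy":-0.2,"wz":-0.1,"tx":0.065,"ty":0.0045,"tz":0.002,"claw":1},{"wx":19.5,"wy":-0.2,"wz":-0.1,"tx":0.065,"ty":0.0045,"tz":0.002,"claw":1}]'
python3 - <<'E'
from h import *
plan((.5863,-.0415,.08,-61.3))
snap('wrist','w9')
crop('w9','w9a',190,135,380,290,4)
E
```

```text
clock: 7.4
position: [0.5865, -0.0414, 0.0823]
tool_rot: [3.079, 1.569, 0.438]
force: [-0.4, -0.4, 0.0]
grip_width: 0.0402
clk 7.40 pos [ 0.5865 -0.0414  0.0823] jaw -61.34 x_ax [ 1.7e-03  8.0e-04 -1.0e+00] q7 -0.64 w 0.0402 F [-0.4 -0.4  0. ]
"tx":0.0023,"ty":-0.0000,"tz":0.0002,"wx":-0.04,"wy":-0.11,"wz":-0.01
```

View pics/w9a.png

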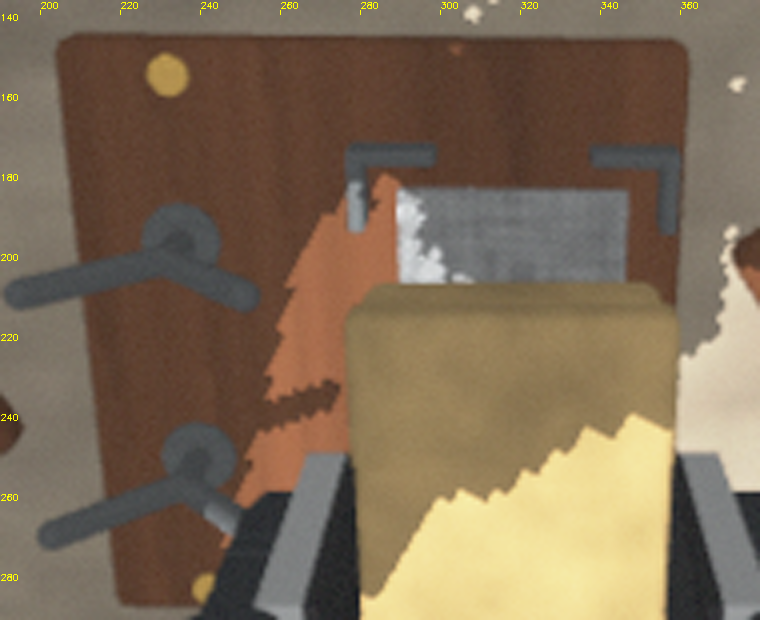

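```bash
cat >> h.py <<'E'
def pocket(fn,f,i1,i2,t1,t2,ztop):
    _,c=load(fn)
    a=ray(c,*f(*i1),.017)[:2];b=ray(c,*f(*i2),.017)[:2];d=(b-a);L=np.linalg.norm(d);d/=L
    xd=np.array([-d[1],d[0]]);p=(a+b)/2-xd*.039;print('L (56) %.4f'%L,'yaw %.2f'%(np.degrees(np.arctan2(d[1],d[0]))+90),'pocket',p.round(4))
    t1=ray(c,*f(*t1),ztop)[:2];t2=ray(c,*f(*t2),ztop)[:2];e=t2-t1;W=np.linalg.norm(e);e/=W;q=(t1+t2)/2-np.array([-e[1],e[0]])*.032;print('tin w %.4f'%W,'centre',q.round(4),'jaw %.2f'%np.degrees(np.arctan2(e[1],e[0])),'need',(p-q).round(4))
E
python3 - <<'E'
from h import *
pocket('w9',F(190,135,4),(346,144),(679,147),(346,312),(677,312),.0755)
plan((.5865,-.0414,.036,-61.3))
E
```

```text
L (56) 0.0551 yaw 28.10 pocket [ 0.5864 -0.0408]
tin w 0.0399 centre [ 0.5861 -0.0412] jaw -61.38 need [0.0003 0.0004]
clk 7.45 pos [ 0.5867 -0.0414  0.0826] jaw -61.20 x_ax [ 2.3e-03  8.0e-04 -1.0e+00] q7 -0.64 w 0.0402 F [-0.3 -0.6 -0.7]
"tx":0.0466,"ty":-0.0001,"tz":0.0003,"wx":0.10,"wy":-0.14,"wz":-0.02
```

```bash
python3 -m creep '[{"wx":0.3,"wy":-0.1,"wz":0,"tx":0.0456,"ty":0,"tz":0,"claw":1},{"wx":0.3,"wy":-0.1,"wz":0,"tx":0.0456,"ty":0,"tz":0,"claw":1},{"wx":0.3,"wy":-0.1,"wz":0,"tx":0.0456,"ty":0,"tz":0,"claw":1},{"wx":0.3,"wy":-0.1,"wz":0,"tx":0.0456,"ty":0,"tz":0,"claw":1}]'
python3 - <<'E'
from h import *
plan((.5867,-.0411,.0365,-61.6))
E
```

```text
clock: 7.85
position: [0.587, -0.0412, 0.038]
tool_rot: [2.935, 1.569, 0.292]
force: [-0.5, 0.0, -0.4]
grip_width: 0.04
clk 7.85 pos [ 0.587  -0.0412  0.038 ] jaw -61.45 x_ax [ 1.6e-03  5.0e-04 -1.0e+00] q7 -0.61 w 0.0400 F [-0.5  0.  -0.4]
"tx":0.0015,"ty":-0.0002,"tz":0.0002,"wx":0.15,"wy":-0.10,"wz":-0.02
```

```bash
python3 -m creep '[{"wx":0,"wy":0,"wz":0,"tx":0.0018,"ty":0,"tz":0,"claw":1},{"wx":0,"wy":0,"wz":0,"tx":0.0018,"ty":0,"tz":0,"claw":0.38},{"wx":0,"wy":0,"wz":0,"tx":0.0018,"ty":0,"tz":0,"claw":0.38},{"wx":0,"wy":0,"wz":0,"tx":-0.05,"ty":0,"tz":0,"claw":0.38},{"wx":0,"wy":0,"wz":0,"tx":-0.1,"ty":0,"tz":0,"claw":0.28}]'
python3 - <<'E'
from h import *
plan((.4773,.4441,.09,12.6))
snap('wrist','w10')
E
```

```text
clock: 8.35
position: [0.586, -0.0415, 0.1368]
tool_rot: [-0.472, 1.57, -3.116]
force: [1.2, 0.7, 1.0]
grip_width: 0.0618
clk 8.35 pos [ 0.586  -0.0415  0.1368] jaw -61.47 x_ax [-0.001 -0.    -1.   ] q7 -0.68 w 0.0618 F [1.2 0.7 1. ]
"tx":0.0468,"ty":-0.4785,"tz":-0.1365,"wx":-74.07,"wy":0.03,"wz":0.06
```

View pics/w10.png

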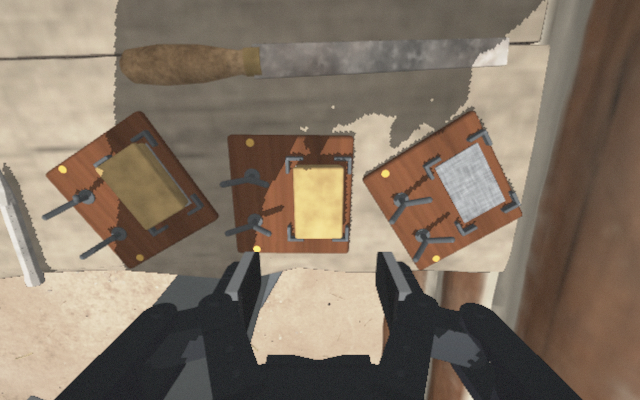

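```bash
python3 -m creep '[{"wx":-74,"wy":0,"wz":0,"tx":0,"ty":-0.4785,"tz":-0.1365,"claw":0.34},{"wx":-74,"wy":0,"wz":0,"tx":0,"ty":-0.4785,"tz":-0.1365,"claw":0.34},{"wx":-74,"wy":0,"wz":0,"tx":0,"ty":-0.4785,"tz":-0.1365,"claw":0.34},{"wx":-74,"wy":0,"wz":0,"tx":0,"ty":-0.4785,"tz":-0.1365,"claw":0.34},{"wx":-74,"wy":0,"wz":0,"tx":0,"ty":-0.4785,"tz":-0.1365,"claw":0.34},{"wx":-74,"wy":0,"wz":0,"tx":0,"ty":-0.4785,"tz":-0.1365,"claw":0.34},{"wx":-74,"wy":0,"wz":0,"tx":0,"ty":-0.4785,"tz":-0.1365,"claw":0.34},{"wx":-74,"wy":0,"wz":0,"tx":0,"ty":-0.4785,"tz":-0.1365,"claw":0.34}]'
python3 - <<'E'
from h import *
plan((.4773,.4441,.085,12.6))
E
```

```text
clock: 9.2
position: [0.5007, 0.3515, 0.1429]
tool_rot: [1.485, 1.562, 0.048]
force: [0.9, -0.8, -0.1]
grip_width: 0.0565
clk 9.20 pos [0.5007 0.3515 0.1429] jaw 7.67 x_ax [ 8.6e-03  4.0e-04 -1.0e+00] q7 -0.40 w 0.0565 F [ 0.9 -0.8 -0.1]
"tx":0.0578,"ty":-0.0114,"tz":-0.0949,"wx":-4.93,"wy":0.06,"wz":-0.49
```

```bash
python3 -m creep '[{"wx":-4.9,"wy":0,"wz":-0.5,"tx":0.058,"ty":-0.0114,"tz":-0.095,"claw":0.34},{"wx":-4.9,"wy":0,"wz":-0.5,"tx":0.058,"ty":-0.0114,"tz":-0.095,"claw":0.34},{"wx":-4.9,"wy":0,"wz":-0.5,"tx":0.058,"ty":-0.0114,"tz":-0.095,"claw":0.34},{"wx":-4.9,"wy":0,"wz":-0.5,"tx":0.058,"ty":-0.0114,"tz":-0.095,"claw":0.34}]'
python3 - <<'E'
from h import *
plan((.4773,.4441,.024,12.6))
snap('wrist','w11')
crop('w11','w11a',240,120,400,270,5)
E
```

```text
clock: 9.6
position: [0.4755, 0.4457, 0.0833]
tool_rot: [-0.886, 1.568, -2.234]
force: [-0.2, -0.4, 0.1]
grip_width: 0.0563
clk 9.60 pos [0.4755 0.4457 0.0833] jaw 12.74 x_ax [-0.0017 -0.0022 -1.    ] q7 -0.44 w 0.0563 F [-0.2 -0.4  0.1]
"tx":0.0593,"ty":0.0015,"tz":0.0019,"wx":0.14,"wy":0.10,"wz":0.12
```

View pics/w11a.png

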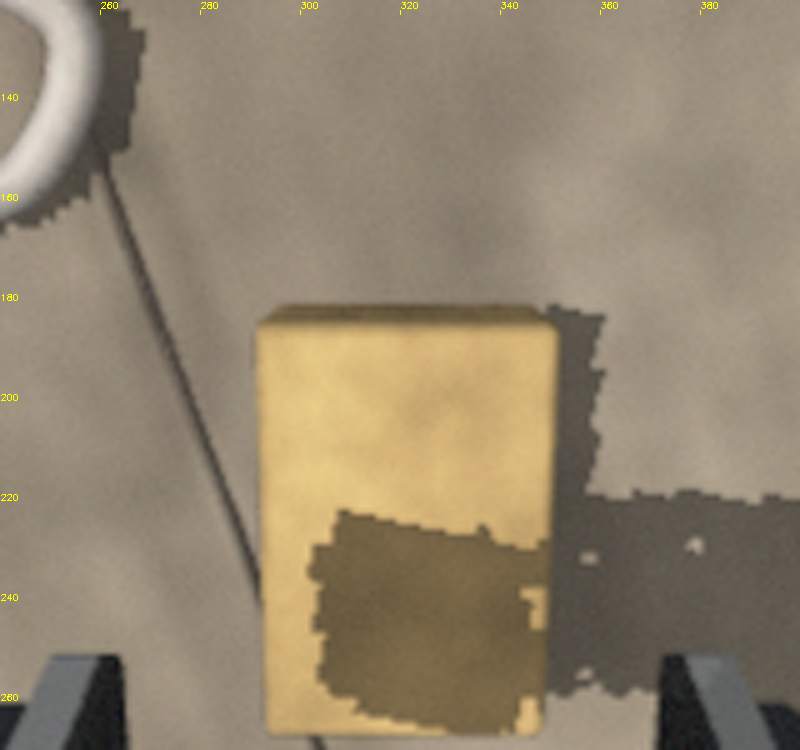

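Run:
```python
from h import *
m,l=tin('w11',F(240,120,5),[(257,326),(558,325),(543,734),(267,735)])
plan((*m,.024,l-90))
```

```text
tin [0.4772 0.4448] [np.float64(0.04), np.float64(0.063), np.float64(0.041), np.float64(0.063)] longdir deg 102.6
clk 9.65 pos [0.477  0.4441 0.0844] jaw 12.62 x_ax [-3.0e-04 -2.1e-03 -1.0e+00] q7 -0.44 w 0.0565 F [ 1.  -0.5  1.9]
"tx":0.0604,"ty":0.0004,"tz":-0.0007,"wx":0.05,"wy":0.12,"wz":0.04
```

```bash
python3 -m creep '[{"wx":0,"wy":0,"wz":0,"tx":0.05,"ty":0.0004,"tz":-0.0007,"claw":0.34},{"wx":0,"wy":0,"wz":0,"tx":0.06,"ty":0.0004,"tz":-0.0007,"claw":0.34},{"wx":0,"wy":0,"wz":0,"tx":0.06,"ty":0.0004,"tz":-0.0007,"claw":0.34},{"wx":0,"wy":0,"wz":0,"tx":0.06,"ty":0.0004,"tz":-0.0007,"claw":0.34},{"wx":0,"wy":0,"wz":0,"tx":0.06,"ty":0.0004,"tz":-0.0007,"claw":1},{"wx":0,"wy":0,"wz":0,"tx":0.06,"ty":0.0004,"tz":-0.0007,"claw":1},{"wx":0,"wy":0,"wz":0,"tx":0.06,"ty":0.0004,"tz":-0.0007,"claw":1}]'
python3 - <<'E'
from h import *
plan((.662,-.153,.15,-28))
snap('wrist','w12')
crop('w12','w12a',240,180,400,330,5)
E
```

```text
clock: 10.35
position: [0.4782, 0.445, 0.0266]
tool_rot: [1.041, 1.569, -0.31]
force: [-1.1, -2.9, 10.9]
grip_width: 0.0401
clk 10.35 pos [0.4782 0.445  0.0266] jaw 12.60 x_ax [ 1.6e-03 -5.0e-04 -1.0e+00] q7 -0.43 w 0.0401 F [-1.1 -2.9 10.9]
"tx":-0.1228,"ty":0.0491,"tz":0.6238,"wx":40.60,"wy":0.02,"wz":-0.10
```

View pics/w12a.png

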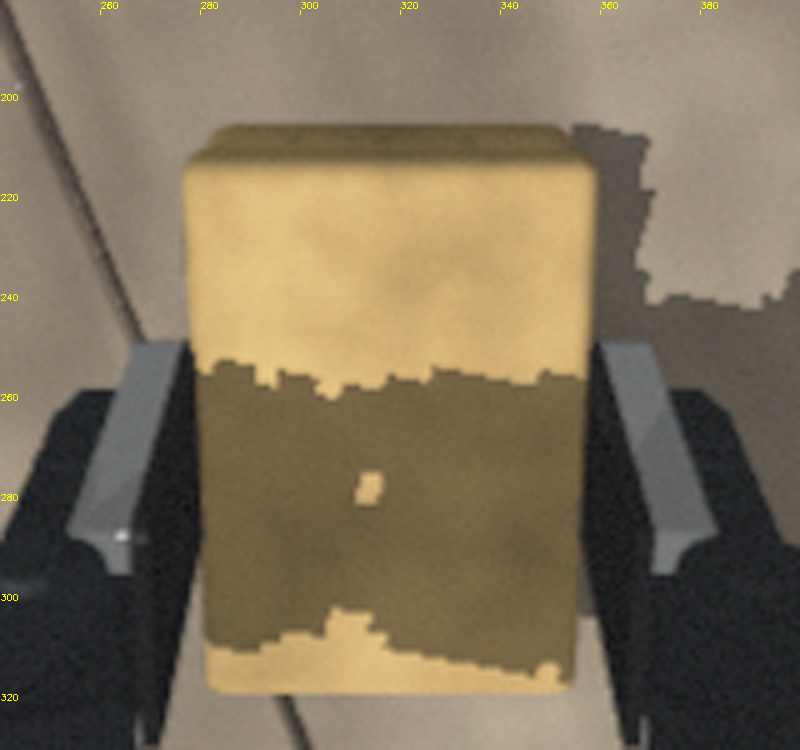

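Run:
```python
from h import *
_,c=load('top0')
for p in [(290,177),(432,96),(236,84)]: print(ray(c,*p,.0).round(3),ray(c,*p,.167).round(3))
```

```text
[0.617 0.253 0.   ] [0.595 0.243 0.167]
[ 0.844 -0.142  0.   ] [ 0.788 -0.093  0.167]
[0.877 0.404 0.   ] [0.816 0.372 0.167]
```

```bash
python3 -m creep '[{"wx":0,"wy":0,"wz":0,"tx":-0.05,"ty":0,"tz":0,"claw":1},{"wx":0,"wy":0,"wz":0,"tx":-0.1,"ty":-0.01,"tz":0.02,"claw":1},{"wx":40.6,"wy":0,"wz":0,"tx":-0.17,"ty":-0.063,"tz":0.247,"claw":1},{"wx":40.6,"wy":0,"wz":0,"tx":-0.17,"ty":-0.063,"tz":0.247,"claw":1},{"wx":40.6,"wy":0,"wz":0,"tx":-0.17,"ty":-0.063,"tz":0.247,"claw":1},{"wx":40.6,"wy":0,"wz":0,"tx":-0.17,"ty":-0.063,"tz":0.247,"claw":1},{"wx":40.6,"wy":0,"wz":0,"tx":-0.17,"ty":-0.04,"tz":0.35,"claw":1},{"wx":40.6,"wy":0,"wz":0,"tx":-0.17,"ty":-0.02,"tz":0.42,"claw":1}]'
python3 - <<'E'
from h import *
plan((.662,-.153,.13,-28))
E
```

```text
clock: 11.2
position: [0.5048, 0.1407, 0.192]
tool_rot: [2.448, 1.567, 0.385]
force: [1.8, -0.1, -0.2]
grip_width: 0.0398
clk 11.20 pos [0.5048 0.1407 0.192 ] jaw -28.20 x_ax [ 0.0039  0.0016 -1.    ] q7 -0.59 w 0.0398 F [ 1.8 -0.1 -0.2]
"tx":0.0622,"ty":0.2771,"tz":0.1848,"wx":-0.20,"wy":-0.18,"wz":-0.15
```

```bash
python3 -m creep '[{"wx":0,"wy":0,"wz":0,"tx":0.03,"ty":0.277,"tz":0.185,"claw":1},{"wx":0,"wy":0,"wz":0,"tx":0.03,"ty":0.277,"tz":0.185,"claw":1},{"wx":0,"wy":0,"wz":0,"tx":0.03,"ty":0.277,"tz":0.185,"claw":1},{"wx":0,"wy":0,"wz":0,"tx":0.05,"ty":0.277,"tz":0.185,"claw":1},{"wx":0,"wy":0,"wz":0,"tx":0.07,"ty":0.277,"tz":0.185,"claw":1},{"wx":0,"wy":0,"wz":0,"tx":0.11,"ty":0.277,"tz":0.185,"claw":1},{"wx":0,"wy":0,"wz":0,"tx":0.11,"ty":0.277,"tz":0.185,"claw":1},{"wx":0,"wy":0,"wz":0,"tx":0.11,"ty":0.277,"tz":0.185,"claw":1}]'
python3 - <<'E'
from h import *
plan((.662,-.153,.08,-28))
snap('wrist','w13')
crop('w13','w13a',190,135,380,290,4)
m,l=tin('w12',F(240,180,5),[(184,165),(598,165),(572,692),(208,692)])
a=np.radians(12.6); dd=m-[.4782,.445]; print('tool y,z',dd@[np.cos(a),np.sin(a)],dd@[np.sin(a),-np.cos(a)])
E
```

```text
clock: 12.0
position: [0.6615, -0.1577, 0.0801]
tool_rot: [2.144, 1.569, 0.077]
force: [-0.8, 0.4, -0.1]
grip_width: 0.0402
clk 12.00 pos [ 0.6615 -0.1577  0.0801] jaw -28.43 x_ax [ 2.1e-03  2.0e-04 -1.0e+00] q7 -0.04 w 0.0402 F [-0.8  0.4 -0.1]
"tx":0.0001,"ty":-0.0018,"tz":-0.0043,"wx":-0.43,"wy":-0.07,"wz":-0.10
tin [0.4776 0.4451] [np.float64(0.04), np.float64(0.063), np.float64(0.041), np.float64(0.063)] longdir deg 102.5
tool y,z -0.0005404761493940403 -0.00017767770344795638
```

View pics/w13a.png

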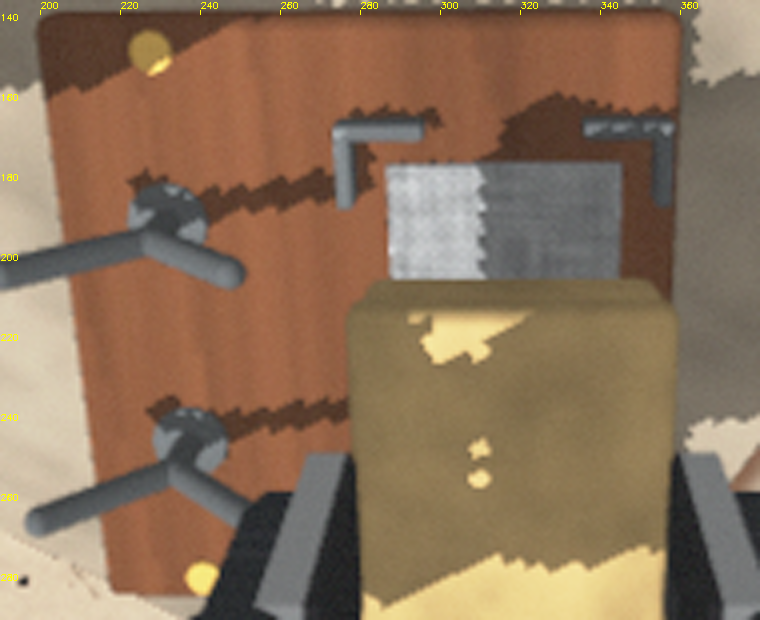

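Run:
```python
from h import *
pocket('w13',F(190,135,4),(333,120),(673,119),(348,312),(678,312),.0725)
```

```text
L (56) 0.0552 yaw 61.69 pocket [ 0.6623 -0.1524]
tin w 0.0400 centre [ 0.6609 -0.1579] jaw -28.50 need [0.0014 0.0055]
```

Run:
```python
from h import *
plan((.6629,-.1522,.0375,-28.3))
```

```text
clk 12.05 pos [ 0.6615 -0.1572  0.0802] jaw -28.42 x_ax [ 2.e-03  3.e-04 -1.e+00] q7 -0.04 w 0.0404 F [-3.5  0.2 -1.6]
"tx":0.0427,"ty":-0.0012,"tz":-0.0050,"wx":-0.12,"wy":-0.07,"wz":-0.09
```

```bash
python3 -m creep '[{"wx":-0.1,"wy":0,"wz":0,"tx":0.01,"ty":-0.0012,"tz":-0.005,"claw":1},{"wx":-0.1,"wy":0,"wz":0,"tx":0.0425,"ty":-0.0012,"tz":-0.005,"claw":1},{"wx":-0.1,"wy":0,"wz":0,"tx":0.0425,"ty":-0.0012,"tz":-0.005,"claw":1},{"wx":-0.1,"wy":0,"wz":0,"tx":0.0425,"ty":-0.0012,"tz":-0.005,"claw":1},{"wx":-0.1,"wy":0,"wz":0,"tx":0.0425,"ty":-0.0012,"tz":-0.005,"claw":1}]'
python3 - <<'E'
from h import *
plan((.6629,-.1522,.037,-28.3))
E
```

```text
clock: 12.55
position: [0.6632, -0.151, 0.0388]
tool_rot: [2.305, 1.568, 0.241]
force: [0.7, 0.0, -0.2]
grip_width: 0.0403
clk 12.55 pos [ 0.6632 -0.151   0.0388] jaw -28.25 x_ax [ 2.8e-03  7.0e-04 -1.0e+00] q7 -0.04 w 0.0403 F [ 0.7  0.  -0.2]
"tx":0.0018,"ty":0.0003,"tz":0.0012,"wx":0.05,"wy":-0.11,"wz":-0.12
```

```bash
python3 -m creep '[{"wx":0,"wy":0,"wz":0,"tx":0.002,"ty":0.0003,"tz":0.001,"claw":1},{"wx":0,"wy":0,"wz":0,"tx":0.002,"ty":0.0003,"tz":0.001,"claw":0.38},{"wx":0,"wy":0,"wz":0,"tx":0.002,"ty":0.0003,"tz":0.001,"claw":0.38},{"wx":0,"wy":0,"wz":0,"tx":-0.05,"ty":0,"tz":0,"claw":0.38},{"wx":0,"wy":0,"wz":0,"tx":-0.12,"ty":0,"tz":0,"claw":0.38},{"wx":0,"wy":0,"wz":0,"tx":-0.12,"ty":0,"tz":0,"claw":0.5}]'
python3 - <<'E'
from h import *
plan((.5,.12,.18,-20),(.3473,.3053,.10,14.4))
snap('wrist','w14')
E
```

```text
clock: 13.15
position: [0.6641, -0.1518, 0.1634]
tool_rot: [2.03, 1.563, -0.035]
force: [0.1, -0.7, -0.2]
grip_width: 0.0431
clk 13.15 pos [ 0.6641 -0.1518  0.1634] jaw -28.28 x_ax [ 7.4e-03 -3.0e-04 -1.0e+00] q7 -0.08 w 0.0431 F [ 0.1 -0.7 -0.2]
"tx":-0.0179,"ty":-0.2732,"tz":-0.1617,"wx":-8.28,"wy":-0.16,"wz":-0.40
"tx":0.0609,"ty":-0.4959,"tz":-0.2522,"wx":-42.68,"wy":-0.04,"wz":-0.44
```

View pics/w14.png

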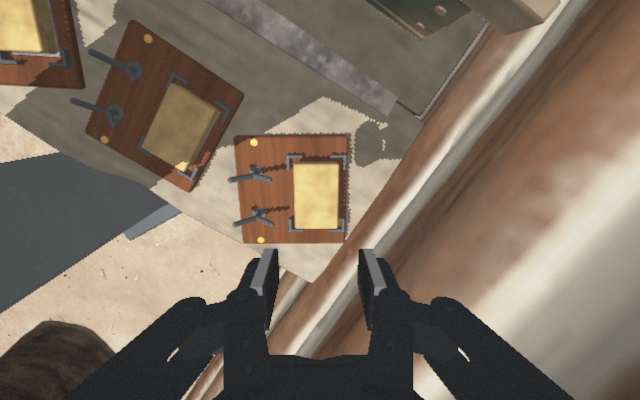

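```bash
python3 -m creep '[{"wx":-42.7,"wy":0,"wz":-0.4,"tx":0,"ty":-0.496,"tz":-0.252,"claw":0.6},{"wx":-42.7,"wy":0,"wz":-0.4,"tx":0,"ty":-0.496,"tz":-0.252,"claw":0.6},{"wx":-42.7,"wy":0,"wz":-0.4,"tx":0,"ty":-0.496,"tz":-0.252,"claw":0.6},{"wx":-42.7,"wy":0,"wz":-0.4,"tx":0,"ty":-0.496,"tz":-0.252,"claw":0.6},{"wx":-42.7,"wy":0,"wz":-0.4,"tx":0,"ty":-0.496,"tz":-0.252,"claw":0.6},{"wx":-42.7,"wy":0,"wz":-0.4,"tx":0,"ty":-0.496,"tz":-0.252,"claw":0.6},{"wx":-42.7,"wy":0,"wz":-0.4,"tx":0,"ty":-0.496,"tz":-0.252,"claw":0.6},{"wx":-42.7,"wy":0,"wz":-0.4,"tx":0,"ty":-0.496,"tz":-0.252,"claw":0.6}]' 50
python3 - <<'E'
from h import *
plan((.3473,.3053,.09,14.4))
E
```

```text
clock: 14.0
position: [0.434, 0.1791, 0.1613]
tool_rot: [1.528, 1.567, 0.208]
force: [1.0, 0.8, 0.7]
grip_width: 0.0343
clk 14.00 pos [0.434  0.1791 0.1613] jaw 14.40 x_ax [ 3.4e-03  7.0e-04 -1.0e+00] q7 -0.11 w 0.0343 F [1.  0.8 0.7]
"tx":0.0711,"ty":-0.0528,"tz":-0.1438,"wx":0.00,"wy":0.01,"wz":-0.20
```

```bash
python3 -m creep '[{"wx":0,"wy":0,"wz":-0.2,"tx":0.071,"ty":-0.0528,"tz":-0.144,"claw":0.6},{"wx":0,"wy":0,"wz":-0.2,"tx":0.071,"ty":-0.0528,"tz":-0.144,"claw":0.6},{"wx":0,"wy":0,"wz":-0.2,"tx":0.071,"ty":-0.0528,"tz":-0.144,"claw":0.6},{"wx":0,"wy":0,"wz":-0.2,"tx":0.071,"ty":-0.0528,"tz":-0.144,"claw":0.6},{"wx":0,"wy":0,"wz":-0.2,"tx":0.071,"ty":-0.0528,"tz":-0.144,"claw":0.6}]'
python3 - <<'E'
from h import *
plan((.3473,.3053,.02,14.4))
snap('wrist','w15')
crop('w15','w15a',240,130,400,290,5)
E
```

```text
clock: 14.5
position: [0.345, 0.3075, 0.0888]
tool_rot: [-1.289, 1.569, -2.603]
force: [0.5, -0.9, 0.8]
grip_width: 0.0347
clk 14.50 pos [0.345  0.3075 0.0888] jaw 14.67 x_ax [-0.0017 -0.001  -1.    ] q7 -0.39 w 0.0347 F [ 0.5 -0.9  0.8]
"tx":0.0688,"ty":0.0018,"tz":0.0026,"wx":0.27,"wy":0.03,"wz":0.11
```

View pics/w15a.png

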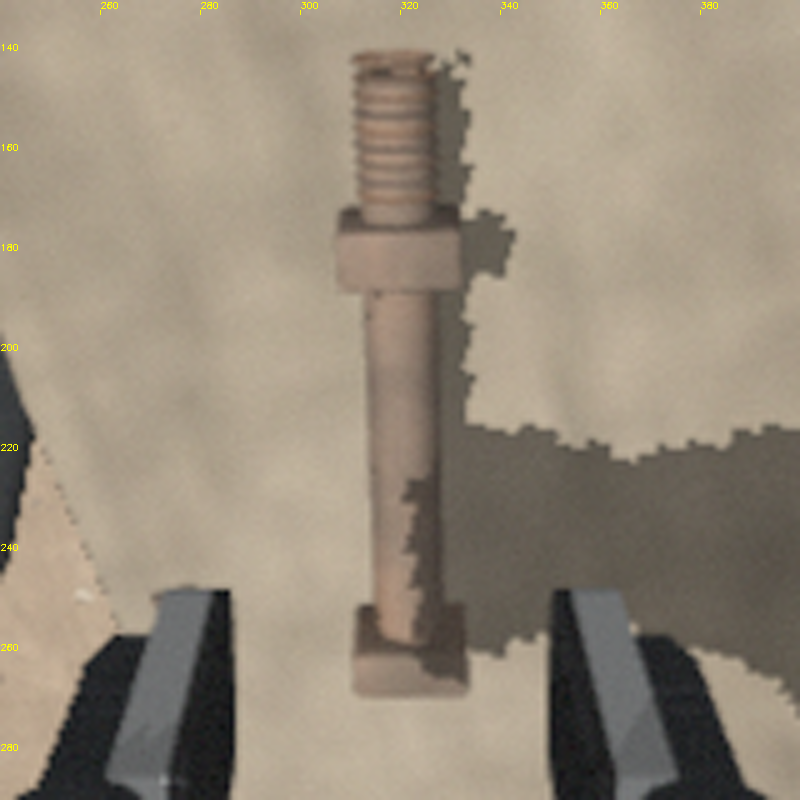

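```bash
cat >> h.py <<'E'
def bolt(fn,f,h,n,z=.018):
    _,c=load(fn); h=ray(c,*f(*h),z)[:2];n=ray(c,*f(*n),z)[:2];d=h-n;L=np.linalg.norm(d);m=(h+n)/2;a=np.degrees(np.arctan2(d[1],d[0]));print('bolt',m.round(4),'L %.4f (56)'%L,'dir %.1f'%a);return m,a
E
python3 - <<'E'
from h import *
m,a=bolt('w15',F(240,130,5),(411,645),(398,292))
plan((*m,.02,a+90),(*m,.02,14.4))
E
```

```text
bolt [0.3466 0.3064] L 0.0554 (56) dir -73.3
clk 14.55 pos [0.3464 0.3061 0.0896] jaw 14.54 x_ax [-7.e-04 -1.e-03 -1.e+00] q7 -0.39 w 0.0343 F [0.6 0.3 0.5]
"tx":0.0696,"ty":0.0003,"tz":-0.0003,"wx":-2.21,"wy":0.04,"wz":0.06
"tx":0.0696,"ty":0.0003,"tz":-0.0003,"wx":0.14,"wy":0.04,"wz":0.05
```

```bash
python3 -m creep '[{"wx":-1.6,"wy":0,"wz":0,"tx":0.05,"ty":0.0003,"tz":-0.0003,"claw":0.6},{"wx":-1.6,"wy":0,"wz":0,"tx":0.0685,"ty":0.0003,"tz":-0.0003,"claw":0.6},{"wx":-1.6,"wy":0,"wz":0,"tx":0.0685,"ty":0.0003,"tz":-0.0003,"claw":0.6},{"wx":-1.6,"wy":0,"wz":0,"tx":0.0685,"ty":0.0003,"tz":-0.0003,"claw":0.6}]'
python3 - <<'E'
from h import *
plan((.3466,.3064,.021,16.1))
snap('wrist','w16')
crop('w16','w16a',240,180,400,330,5)
E
```

```text
clock: 14.95
position: [0.3474, 0.3056, 0.0218]
tool_rot: [-0.589, 1.57, -1.88]
force: [1.0, -0.6, 0.8]
grip_width: 0.0341
clk 14.95 pos [0.3474 0.3056 0.0218] jaw 16.04 x_ax [-4.0e-04 -1.2e-03 -1.0e+00] q7 -0.33 w 0.0341 F [ 1.  -0.6  0.8]
"tx":0.0008,"ty":-0.0006,"tz":-0.0010,"wx":-0.06,"wy":0.06,"wz":0.04
```

View pics/w16a.png

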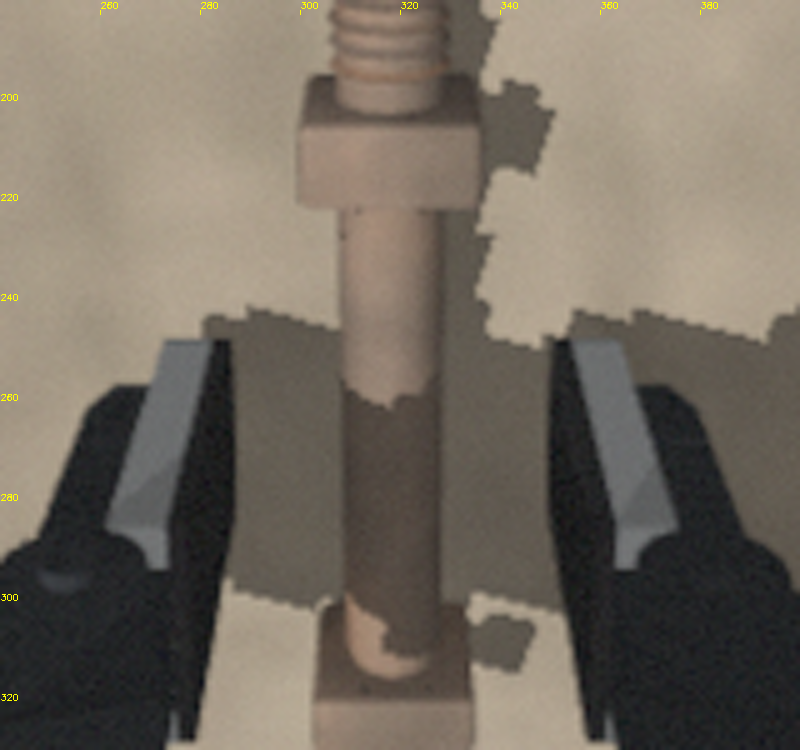

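Run:
```python
from h import *
m,a=bolt('w16',F(240,180,5),(393,702),(388,208))
plan((*m,.021,a+90))
```

```text
bolt [0.3468 0.3058] L 0.0574 (56) dir -73.5
clk 15.00 pos [0.3475 0.3061 0.0222] jaw 16.06 x_ax [ 3.e-04 -3.e-04 -1.e+00] q7 -0.33 w 0.0344 F [-0.9  0.2  1.3]
"tx":0.0012,"ty":-0.0008,"tz":0.0001,"wx":-0.44,"wy":0.02,"wz":-0.01
```

```bash
python3 -m creep '[{"wx":-0.4,"wy":0,"wz":0,"tx":0.001,"ty":-0.0008,"tz":0,"claw":0.8},{"wx":-0.4,"wy":0,"wz":0,"tx":0.001,"ty":-0.0008,"tz":0,"claw":1},{"wx":-0.4,"wy":0,"wz":0,"tx":0.001,"ty":-0.0008,"tz":0,"claw":1},{"wx":-0.4,"wy":0,"wz":0,"tx":0.001,"ty":-0.0008,"tz":0,"claw":1}]'
python3 - <<'E'
from h import *
plan((.4783,.125,.1,-31.4))
snap('wrist','w17')
crop('w17','w17a',240,180,400,330,5)
E
```

```text
clock: 15.4
position: [0.3474, 0.3062, 0.0225]
tool_rot: [1.815, 1.569, 0.531]
force: [-0.3, -2.4, 16.6]
grip_width: 0.009
clk 15.40 pos [0.3474 0.3062 0.0225] jaw 16.44 x_ax [ 0.0018  0.0011 -1.    ] q7 -0.33 w 0.0090 F [-0.3 -2.4 16.6]
"tx":-0.0775,"ty":0.0744,"tz":0.2108,"wx":47.84,"wy":-0.08,"wz":-0.10
```

View pics/w17a.png

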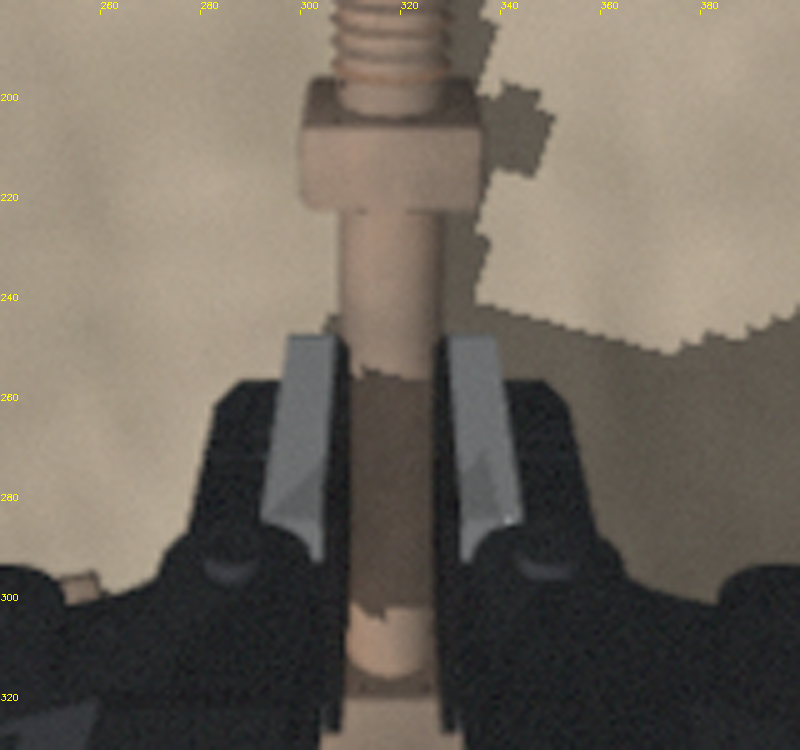

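```bash
python3 -m creep '[{"wx":0,"wy":0,"wz":0,"tx":-0.05,"ty":0,"tz":0,"claw":1},{"wx":47.8,"wy":0,"wz":0,"tx":-0.09,"ty":0.0744,"tz":0.211,"claw":1},{"wx":47.8,"wy":0,"wz":0,"tx":-0.09,"ty":0.0744,"tz":0.211,"claw":1},{"wx":47.8,"wy":0,"wz":0,"tx":-0.09,"ty":0.0744,"tz":0.211,"claw":1},{"wx":47.8,"wy":0,"wz":0,"tx":-0.09,"ty":0.0744,"tz":0.211,"claw":1},{"wx":47.8,"wy":0,"wz":0,"tx":-0.085,"ty":0.0744,"tz":0.211,"claw":1},{"wx":47.8,"wy":0,"wz":0,"tx":-0.085,"ty":0.0744,"tz":0.211,"claw":1},{"wx":47.8,"wy":0,"wz":0,"tx":-0.085,"ty":0.0744,"tz":0.211,"claw":1}]'
python3 - <<'E'
from h import *
plan((.4783,.125,.08,-31.4))
snap('wrist','w18')
crop('w18','w18a',220,130,410,280,4)
E
```

```text
clock: 16.25
position: [0.4786, 0.1243, 0.1081]
tool_rot: [2.601, 1.568, 0.48]
force: [-0.4, 0.2, 0.4]
grip_width: 0.0087
clk 16.25 pos [0.4786 0.1243 0.1081] jaw -31.51 x_ax [ 0.0025  0.0013 -1.    ] q7 -0.54 w 0.0087 F [-0.4  0.2  0.4]
"tx":0.0281,"ty":-0.0007,"tz":-0.0004,"wx":-0.11,"wy":-0.14,"wz":-0.08
```

View pics/w18.png

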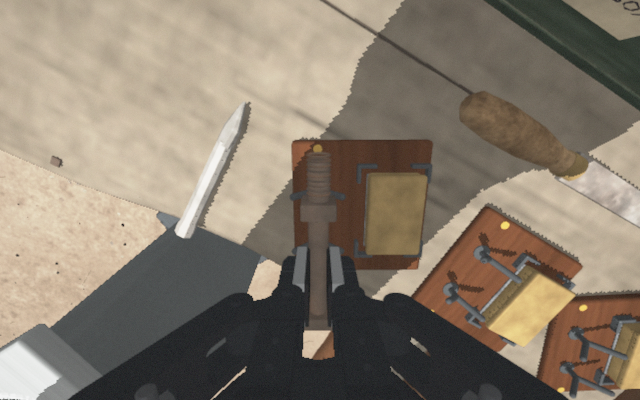

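View pics/w18a.png

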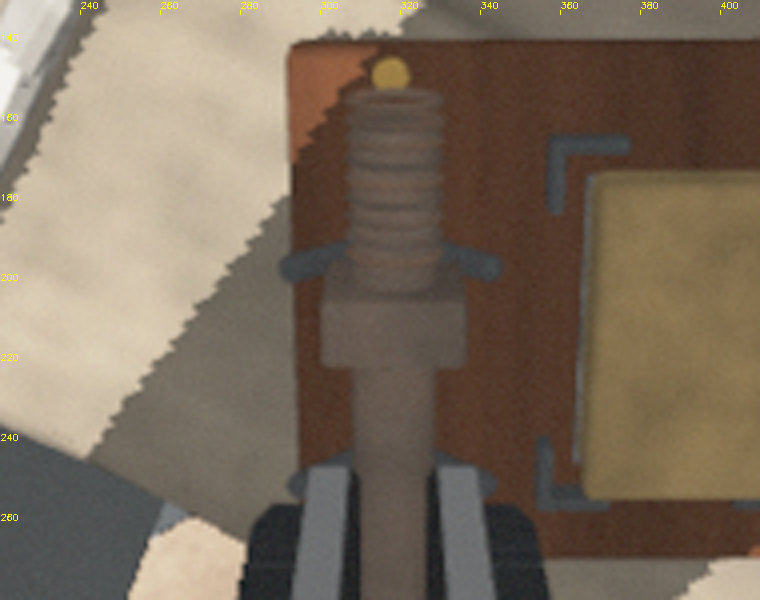

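```bash
cat >> h.py <<'E'
def rest(fn,f,far,near,nut,tcpz,dz=.0135,zt=.0385):
    _,c=load(fn); a=ray(c,*f(*far),zt)[:2];b=ray(c,*f(*near),zt)[:2];d=a-b;L=np.linalg.norm(d);d/=L
    r=(a+b)/2;n=ray(c,*f(*nut),tcpz-dz+.009)[:2];m=n-d*.028
    print('forks L %.4f (42) yaw %.1f'%(L,np.degrees(np.arctan2(d[1],d[0]))),'rest',r.round(4),'bolt mid',m.round(4),'need',(r-m).round(4)); return r,m
E
python3 - <<'E'
from h import *
rest('w18',F(220,130,4),(390.5,268),(391.5,485),(393,368),.1081)
plan()
E
```

```text
forks L 0.0422 (42) yaw 58.7 rest [0.4776 0.1238] bolt mid [0.4785 0.1245] need [-0.0009 -0.0007]
clk 16.30 pos [0.4782 0.125  0.1079] jaw -31.24 x_ax [ 0.002   0.0014 -1.    ] q7 -0.54 w 0.0086 F [ 0.2 -0.3 -1.5]
```

```bash
python3 -m creep '[{"wx":0,"wy":-0.1,"wz":-0.1,"tx":0.04,"ty":0,"tz":0.001,"claw":1},{"wx":0,"wy":-0.1,"wz":-0.1,"tx":0.0605,"ty":0,"tz":0.001,"claw":1},{"wx":0,"wy":-0.1,"wz":-0.1,"tx":0.0605,"ty":0,"tz":0.001,"claw":1},{"wx":0,"wy":-0.1,"wz":-0.1,"tx":0.0605,"ty":0,"tz":0.001,"claw":1},{"wx":0,"wy":-0.1,"wz":-0.1,"tx":0.0605,"ty":0,"tz":0.001,"claw":1}]'
python3 - <<'E'
from h import *
plan((.4777,.1242,.0465,-31.3))
E
```

```text
clock: 16.8
position: [0.4776, 0.1248, 0.0479]
tool_rot: [-2.311, 1.569, 1.858]
force: [-0.9, 0.2, -1.3]
grip_width: 0.0087
clk 16.80 pos [0.4776 0.1248 0.0479] jaw -31.10 x_ax [-4.0e-04  1.3e-03 -1.0e+00] q7 -0.48 w 0.0087 F [-0.9  0.2 -1.3]
"tx":0.0014,"ty":0.0004,"tz":0.0005,"wx":0.20,"wy":-0.05,"wz":0.06
```

```bash
python3 -m creep '[{"wx":0,"wy":0,"wz":0,"tx":0.002,"ty":0.0004,"tz":0.0005,"claw":1},{"wx":0,"wy":0,"wz":0,"tx":0.002,"ty":0.0004,"tz":0.0005,"claw":0.64},{"wx":0,"wy":0,"wz":0,"tx":0.002,"ty":0.0004,"tz":0.0005,"claw":0.64},{"wx":0,"wy":0,"wz":0,"tx":0.002,"ty":0.0004,"tz":0.0005,"claw":0.64},{"wx":0,"wy":0,"wz":0,"tx":-0.05,"ty":0,"tz":0,"claw":0.64},{"wx":0,"wy":0,"wz":0,"tx":-0.1,"ty":0,"tz":0,"claw":0.6}]'
python3 - <<'E'
from h import *
plan((.4038,.395,.09,27.9))
snap('wrist','w19')
crop('w19','w19a',200,100,400,250,4)
E
```

```text
clock: 17.4
position: [0.4768, 0.1241, 0.1463]
tool_rot: [-0.92, 1.568, -3.034]
force: [0.8, 0.8, 0.7]
grip_width: 0.034
clk 17.40 pos [0.4768 0.1241 0.1463] jaw -31.13 x_ax [-3.2e-03 -3.0e-04 -1.0e+00] q7 -0.57 w 0.0340 F [0.8 0.8 0.7]
"tx":0.0565,"ty":-0.2024,"tz":-0.1943,"wx":-59.03,"wy":0.03,"wz":0.19
```

View pics/w19a.png

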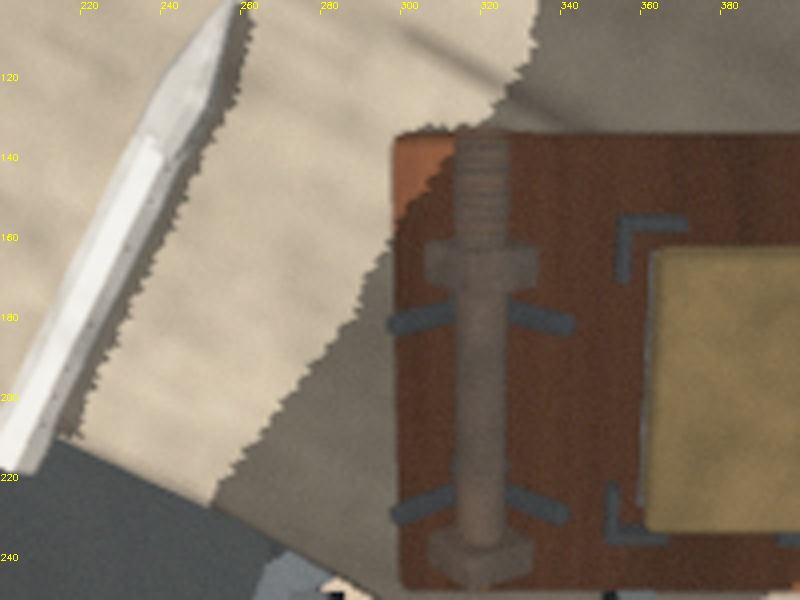

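```bash
python3 -m creep '[{"wx":-59,"wy":0,"wz":0.2,"tx":0,"ty":-0.2024,"tz":-0.1943,"claw":0.6},{"wx":-59,"wy":0,"wz":0.2,"tx":0,"ty":-0.2024,"tz":-0.1943,"claw":0.6},{"wx":-59,"wy":0,"wz":0.2,"tx":0,"ty":-0.2024,"tz":-0.1943,"claw":0.6},{"wx":-59,"wy":0,"wz":0.2,"tx":0.04,"ty":-0.2024,"tz":-0.1943,"claw":0.6},{"wx":-59,"wy":0,"wz":0.2,"tx":0.056,"ty":-0.2024,"tz":-0.1943,"claw":0.6},{"wx":-59,"wy":0,"wz":0.2,"tx":0.056,"ty":-0.2024,"tz":-0.1943,"claw":0.6},{"wx":-59,"wy":0,"wz":0.2,"tx":0.056,"ty":-0.2024,"tz":-0.1943,"claw":0.6},{"wx":-59,"wy":0,"wz":0.2,"tx":0.056,"ty":-0.2024,"tz":-0.1943,"claw":0.6}]'
python3 - <<'E'
from h import *
plan((.4038,.395,.021,27.9))
snap('wrist','w20')
crop('w20','w20a',240,110,400,290,4)
E
```

```text
clock: 18.25
position: [0.407, 0.396, 0.0975]
tool_rot: [1.464, 1.563, 0.382]
force: [0.9, -1.0, 0.8]
grip_width: 0.0343
clk 18.25 pos [0.407  0.396  0.0975] jaw 28.01 x_ax [ 0.0074  0.003  -1.    ] q7 -0.25 w 0.0343 F [ 0.9 -1.   0.8]
"tx":0.0765,"ty":-0.0039,"tz":-0.0007,"wx":0.11,"wy":0.05,"wz":-0.45
```

View pics/w20a.png

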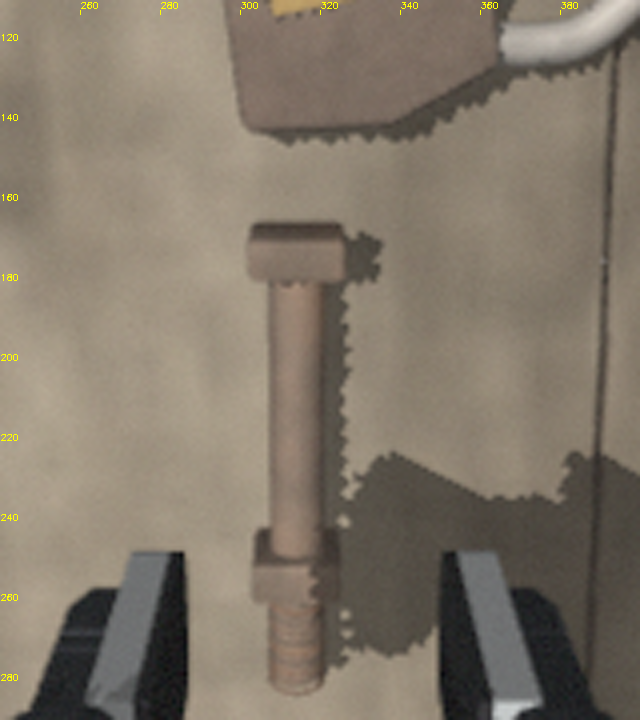

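Run:
```python
from h import *
m,a=bolt('w20',F(240,110,4),(296,282),(297,560))
plan((*m,.021,a-90))
```

```text
bolt [0.4035 0.3962] L 0.0557 (56) dir 117.9
clk 18.30 pos [0.4077 0.3952 0.098 ] jaw 27.63 x_ax [ 0.008   0.0032 -1.    ] q7 -0.26 w 0.0346 F [ 0.4 -0.5  0.7]
"tx":0.0770,"ty":-0.0039,"tz":-0.0029,"wx":-0.29,"wy":0.05,"wz":-0.49
```

```bash
python3 -m creep '[{"wx":-0.3,"wy":0,"wz":-0.5,"tx":0.05,"ty":-0.0039,"tz":-0.0029,"claw":0.6},{"wx":-0.3,"wy":0,"wz":-0.5,"tx":0.0765,"ty":-0.0039,"tz":-0.0029,"claw":0.6},{"wx":-0.3,"wy":0,"wz":-0.5,"tx":0.0765,"ty":-0.0039,"tz":-0.0029,"claw":0.6},{"wx":-0.3,"wy":0,"wz":-0.5,"tx":0.0765,"ty":-0.0039,"tz":-0.0029,"claw":0.6},{"wx":-0.3,"wy":0,"wz":-0.5,"tx":0.0765,"ty":-0.0039,"tz":-0.0029,"claw":0.6}]'
python3 - <<'E'
from h import *
plan((.4035,.3962,.021,27.9))
snap('wrist','w21')
crop('w21','w21a',240,180,400,330,5)
E
```

```text
clock: 18.8
position: [0.4045, 0.3965, 0.0233]
tool_rot: [1.384, 1.569, 0.298]
force: [-0.4, -0.6, 0.6]
grip_width: 0.0338
clk 18.80 pos [0.4045 0.3965 0.0233] jaw 27.81 x_ax [ 2.e-03  6.e-04 -1.e+00] q7 -0.24 w 0.0338 F [-0.4 -0.6  0.6]
"tx":0.0023,"ty":-0.0011,"tz":-0.0002,"wx":-0.09,"wy":0.02,"wz":-0.12
```

View pics/w21a.png

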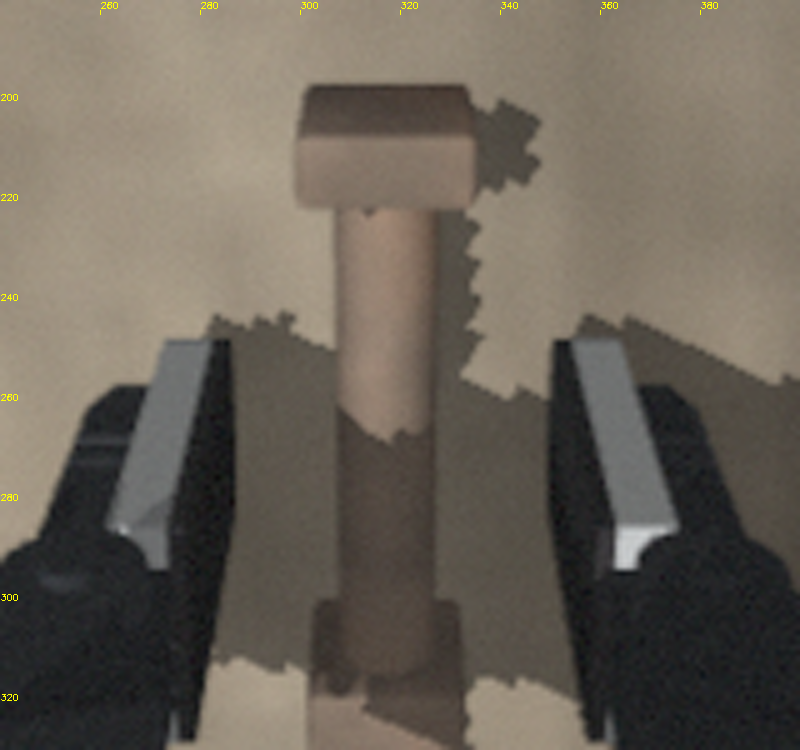

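```bash
python3 -m creep '[{"wx":-0.1,"wy":0,"wz":0,"tx":0.002,"ty":-0.001,"tz":0,"claw":0.8},{"wx":-0.1,"wy":0,"wz":0,"tx":0.002,"ty":-0.001,"tz":0,"claw":1},{"wx":-0.1,"wy":0,"wz":0,"tx":0.002,"ty":-0.001,"tz":0,"claw":1},{"wx":-0.1,"wy":0,"wz":0,"tx":0.002,"ty":-0.001,"tz":0,"claw":1}]'
python3 - <<'E'
from h import *
bolt('w21',F(240,180,5),(387,208),(387,698))
plan((.47,.15,.16,-30),(.5585,.0101,.12,-61.6))
E
```

```text
clock: 19.25
position: [0.4039, 0.3965, 0.0224]
tool_rot: [1.674, 1.567, 0.59]
force: [-2.4, -2.1, 13.6]
grip_width: 0.0085
bolt [0.4038 0.3958] L 0.0575 (56) dir 117.7
clk 19.25 pos [0.4039 0.3965 0.0224] jaw 27.92 x_ax [ 0.0029  0.0019 -1.    ] q7 -0.24 w 0.0085 F [-2.4 -2.1 13.6]
"tx":-0.1379,"ty":-0.0566,"tz":0.2487,"wx":57.92,"wy":-0.12,"wz":-0.17
"tx":-0.0979,"ty":-0.0440,"tz":0.4138,"wx":89.52,"wy":-0.17,"wz":-0.14
```

```bash
python3 -m creep '[{"wx":0,"wy":0,"wz":0,"tx":-0.05,"ty":0,"tz":0,"claw":1},{"wx":89.5,"wy":0,"wz":0,"tx":-0.11,"ty":-0.044,"tz":0.414,"claw":1},{"wx":89.5,"wy":0,"wz":0,"tx":-0.12,"ty":-0.044,"tz":0.414,"claw":1},{"wx":89.5,"wy":0,"wz":0,"tx":-0.12,"ty":-0.044,"tz":0.414,"claw":1},{"wx":89.5,"wy":0,"wz":0,"tx":-0.12,"ty":-0.044,"tz":0.414,"claw":1},{"wx":89.5,"wy":0,"wz":0,"tx":-0.12,"ty":-0.044,"tz":0.414,"claw":1},{"wx":89.5,"wy":0,"wz":0,"tx":-0.12,"ty":-0.044,"tz":0.414,"claw":1},{"wx":89.5,"wy":0,"wz":0,"tx":-0.12,"ty":-0.044,"tz":0.414,"claw":1}]'
python3 - <<'E'
from h import *
plan((.5585,.0101,.105,-61.6))
E
```

```text
clock: 20.05
position: [0.5325, 0.0743, 0.1307]
tool_rot: [2.779, 1.566, 0.64]
force: [0.6, 1.4, -1.6]
grip_width: 0.0085
clk 20.05 pos [0.5325 0.0743 0.1307] jaw -32.60 x_ax [ 0.0036  0.0027 -1.    ] q7 -0.46 w 0.0085 F [ 0.6  1.4 -1.6]
"tx":0.0256,"ty":0.0564,"tz":0.0402,"wx":29.00,"wy":-0.26,"wz":-0.03
```

```bash
python3 -m creep '[{"wx":29,"wy":-0.2,"wz":0,"tx":0.01,"ty":0.0564,"tz":0.0402,"claw":1},{"wx":29,"wy":-0.2,"wz":0,"tx":0.024,"ty":0.0564,"tz":0.0402,"claw":1},{"wx":29,"wy":-0.2,"wz":0,"tx":0.024,"ty":0.0564,"tz":0.0402,"claw":1},{"wx":29,"wy":-0.2,"wz":0,"tx":0.024,"ty":0.0564,"tz":0.0402,"claw":1},{"wx":29,"wy":-0.2,"wz":0,"tx":0.024,"ty":0.0564,"tz":0.0402,"claw":1}]'
python3 - <<'E'
from h import *
plan((.5585,.0101,.0465,-61.6))
snap('wrist','w22')
crop('w22','w22a',220,130,410,280,4)
E
```

```text
clock: 20.55
position: [0.5584, 0.0101, 0.1067]
tool_rot: [2.896, 1.57, 0.249]
force: [-0.5, -0.7, -0.0]
grip_width: 0.0086
clk 20.55 pos [0.5584 0.0101 0.1067] jaw -61.67 x_ax [ 1.e-03  3.e-04 -1.e+00] q7 -0.72 w 0.0086 F [-0.5 -0.7 -0. ]
"tx":0.0602,"ty":0.0000,"tz":0.0000,"wx":-0.07,"wy":-0.06,"wz":-0.01
```

View pics/w22a.png

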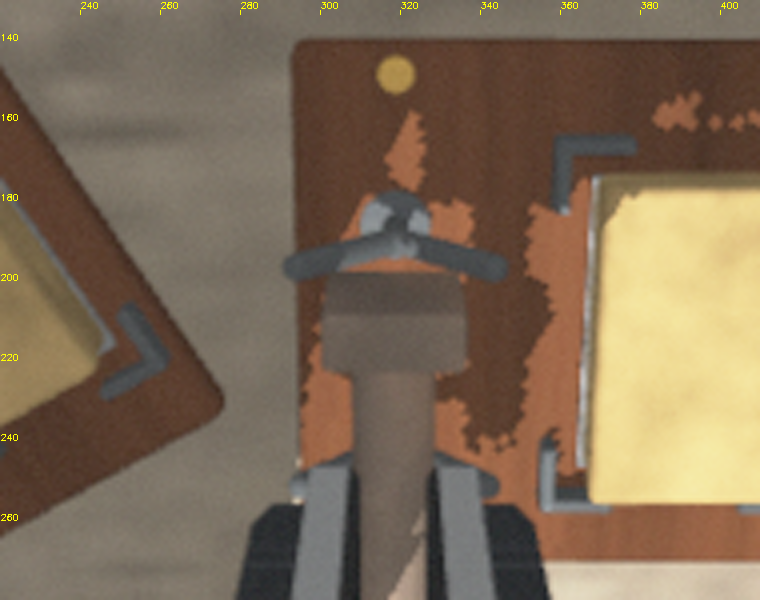

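Run:
```python
from h import *
r,m=rest('w22',F(220,130,4),(395,267),(395,486),(394,374),.1067)
p=np.array([.5584,.0101])+r-m
plan((*p,.0465,-61.6))
```

```text
forks L 0.0423 (42) yaw 28.3 rest [0.5581 0.0097] bolt mid [0.5578 0.0098] need [ 0.0003 -0.0001]
clk 20.60 pos [0.5585 0.0103 0.1068] jaw -61.50 x_ax [ 1.3e-03  4.0e-04 -1.0e+00] q7 -0.72 w 0.0085 F [-0.2  0.7 -0.1]
"tx":0.0603,"ty":0.0004,"tz":0.0000,"wx":0.10,"wy":-0.07,"wz":-0.02
```

Aligned within 1 mm; lower, settle, release, and lift.

```bash
python3 -m creep '[{"wx":0.1,"wy":0,"wz":0,"tx":0.04,"ty":0.0003,"tz":0,"claw":1},{"wx":0.1,"wy":0,"wz":0,"tx":0.06,"ty":0.0003,"tz":0,"claw":1},{"wx":0.1,"wy":0,"wz":0,"tx":0.06,"ty":0.0003,"tz":0,"claw":1},{"wx":0.1,"wy":0,"wz":0,"tx":0.06,"ty":0.0003,"tz":0,"claw":1},{"wx":0.1,"wy":0,"wz":0,"tx":0.06,"ty":0.0003,"tz":0,"claw":1}]'
python3 - <<'E'
from h import *
plan((.5586,.0101,.0465,-61.6))
E
```

```text
clock: 21.1
position: [0.5589, 0.0103, 0.0475]
tool_rot: [3.049, 1.569, 0.405]
force: [-0.0, 0.4, -1.2]
grip_width: 0.0085
clk 21.10 pos [0.5589 0.0103 0.0475] jaw -61.53 x_ax [ 1.9e-03  8.0e-04 -1.0e+00] q7 -0.66 w 0.0085 F [-0.   0.4 -1.2]
"tx":0.0010,"ty":0.0000,"tz":0.0003,"wx":0.07,"wy":-0.12,"wz":-0.01
```

```bash
python3 -m creep '[{"wx":0,"wy":0,"wz":0,"tx":0.0015,"ty":0,"tz":0.0003,"claw":1},{"wx":0,"wy":0,"wz":0,"tx":0.0015,"ty":0,"tz":0.0003,"claw":0.64},{"wx":0,"wy":0,"wz":0,"tx":0.0015,"ty":0,"tz":0.0003,"claw":0.64},{"wx":0,"wy":0,"wz":0,"tx":0.0015,"ty":0,"tz":0.0003,"claw":0.64},{"wx":0,"wy":0,"wz":0,"tx":-0.05,"ty":0,"tz":0,"claw":0.64},{"wx":0,"wy":0,"wz":0,"tx":-0.1,"ty":0,"tz":0,"claw":0.6}]'
python3 - <<'E'
from h import *
plan((.44,.25,.16,-20),(.5593,.416,.16,0.7))
snap('wrist','w23')
crop('w23','w23a',200,100,400,250,4)
E
```

```text
clock: 21.7
position: [0.5579, 0.0098, 0.1465]
tool_rot: [-0.358, 1.57, -3.003]
force: [1.2, 1.3, 1.0]
grip_width: 0.0341
clk 21.70 pos [0.5579 0.0098 0.1465] jaw -61.56 x_ax [-8.e-04 -1.e-04 -1.e+00] q7 -0.75 w 0.0341 F [1.2 1.3 1. ]
"tx":-0.0134,"ty":-0.2673,"tz":-0.0108,"wx":-41.56,"wy":0.04,"wz":0.03
"tx":-0.0135,"ty":-0.3565,"tz":-0.1947,"wx":-62.26,"wy":0.03,"wz":0.04
```

View pics/w23a.png

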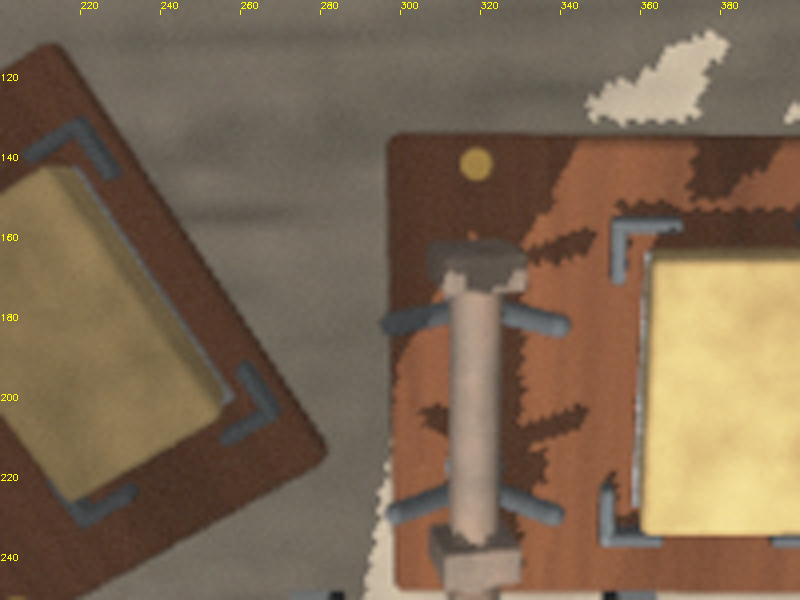

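```bash
python3 -m creep '[{"wx":-62,"wy":0,"wz":0,"tx":-0.03,"ty":-0.25,"tz":-0.019,"claw":0.6},{"wx":-62,"wy":0,"wz":0,"tx":-0.03,"ty":-0.25,"tz":-0.019,"claw":0.6},{"wx":-62,"wy":0,"wz":0,"tx":-0.03,"ty":-0.25,"tz":-0.019,"claw":0.6},{"wx":-62,"wy":0,"wz":0,"tx":-0.03,"ty":-0.25,"tz":-0.019,"claw":0.6},{"wx":-62,"wy":0,"wz":0,"tx":-0.03,"ty":-0.25,"tz":-0.019,"claw":0.6},{"wx":-62,"wy":0,"wz":0,"tx":-0.03,"ty":-0.3,"tz":-0.08,"claw":0.6},{"wx":-62,"wy":0,"wz":0,"tx":-0.02,"ty":-0.3565,"tz":-0.195,"claw":0.6},{"wx":-62,"wy":0,"wz":0,"tx":-0.02,"ty":-0.3565,"tz":-0.195,"claw":0.6}]'
python3 - <<'E'
from h import *
plan((.5593,.416,.09,0.7))
E
```

```text
clock: 22.55
position: [0.5321, 0.3692, 0.1786]
tool_rot: [1.85, 1.562, 0.293]
force: [1.0, 1.0, 0.7]
grip_width: 0.0343
clk 22.55 pos [0.5321 0.3692 0.1786] jaw 0.77 x_ax [ 0.0086  0.0026 -1.    ] q7 -0.48 w 0.0343 F [1.  1.  0.7]
"tx":0.0889,"ty":0.0271,"tz":-0.0462,"wx":0.07,"wy":-0.14,"wz":-0.49
```

```bash
python3 -m creep '[{"wx":0,"wy":0,"wz":-0.5,"tx":0.089,"ty":0.027,"tz":-0.0462,"claw":0.6},{"wx":0,"wy":0,"wz":-0.5,"tx":0.089,"ty":0.027,"tz":-0.0462,"claw":0.6},{"wx":0,"wy":0,"wz":-0.5,"tx":0.089,"ty":0.027,"tz":-0.0462,"claw":0.6},{"wx":0,"wy":0,"wz":-0.5,"tx":0.089,"ty":0.027,"tz":-0.0462,"claw":0.6},{"wx":0,"wy":0,"wz":-0.5,"tx":0.089,"ty":0.027,"tz":-0.0462,"claw":0.6}]'
python3 - <<'E'
from h import *
plan((.5593,.416,.021,.7))
snap('wrist','w24')
crop('w24','w24a',240,110,400,290,4)
E
```

```text
clock: 23.05
position: [0.5598, 0.4154, 0.0916]
tool_rot: [2.71, 1.567, 1.152]
force: [0.2, -0.2, 0.9]
grip_width: 0.0341
clk 23.05 pos [0.5598 0.4154 0.0916] jaw 0.73 x_ax [ 0.0014  0.0031 -1.    ] q7 -0.48 w 0.0341 F [ 0.2 -0.2  0.9]
"tx":0.0706,"ty":-0.0006,"tz":-0.0004,"wx":0.03,"wy":-0.18,"wz":-0.08
```

View pics/w24.png

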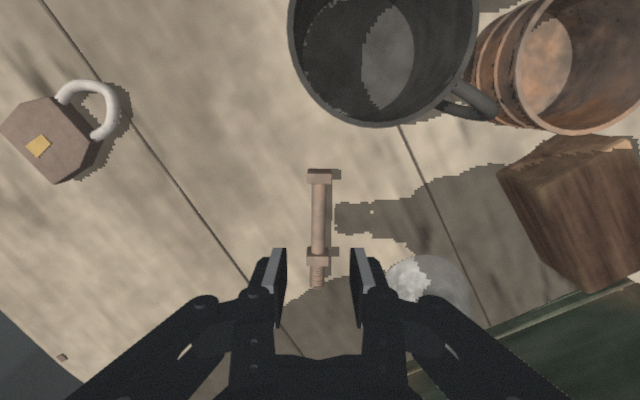

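View pics/w24a.png

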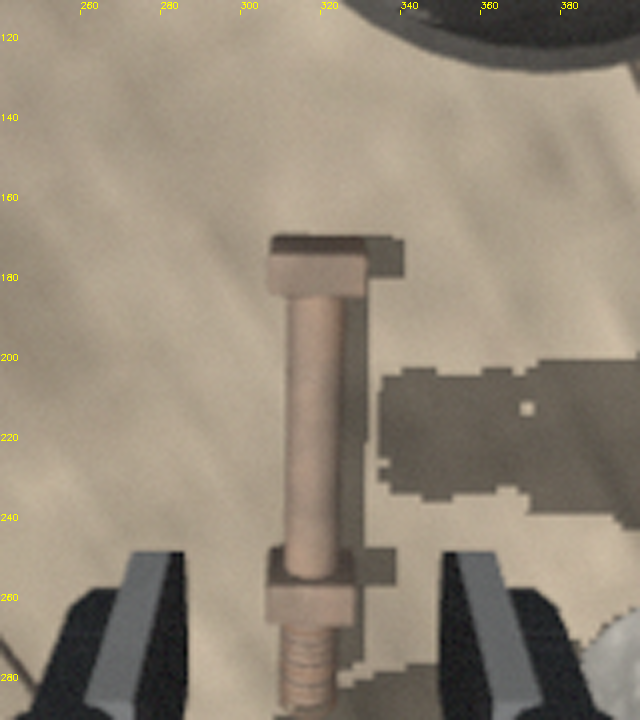

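Run:
```python
from h import *
m,a=bolt('w24',F(240,110,4),(316,297),(311,584))
plan((*m,.021,a-90))
```

```text
bolt [0.5595 0.4157] L 0.0565 (56) dir 89.8
clk 23.10 pos [0.56   0.4155 0.0921] jaw 0.72 x_ax [ 0.0019  0.0038 -1.    ] q7 -0.48 w 0.0343 F [-0.3  0.1 -0.3]
"tx":0.0711,"ty":-0.0006,"tz":0.0001,"wx":0.95,"wy":-0.22,"wz":-0.11
```

```bash
python3 -m creep '[{"wx":0.7,"wy":-0.2,"wz":-0.1,"tx":0.04,"ty":-0.0006,"tz":0,"claw":0.6},{"wx":0.7,"wy":-0.2,"wz":-0.1,"tx":0.0705,"ty":-0.0006,"tz":0,"claw":0.6},{"wx":0.7,"wy":-0.2,"wz":-0.1,"tx":0.0705,"ty":-0.0006,"tz":0,"claw":0.6},{"wx":0.7,"wy":-0.2,"wz":-0.1,"tx":0.0705,"ty":-0.0006,"tz":0,"claw":0.6},{"wx":0.7,"wy":-0.2,"wz":-0.1,"tx":0.0705,"ty":-0.0006,"tz":0,"claw":0.6}]'
python3 - <<'E'
from h import *
plan((.5595,.4157,.021,0))
snap('wrist','w25')
crop('w25','w25a',240,180,400,330,5)
E
```

```text
clock: 23.6
position: [0.5607, 0.4163, 0.0244]
tool_rot: [2.253, 1.567, 0.682]
force: [-0.4, -0.1, 0.3]
grip_width: 0.0337
clk 23.60 pos [0.5607 0.4163 0.0244] jaw 0.01 x_ax [ 0.0028  0.0023 -1.    ] q7 -0.48 w 0.0337 F [-0.4 -0.1  0.3]
"tx":0.0034,"ty":-0.0012,"tz":0.0006,"wx":0.01,"wy":-0.13,"wz":-0.16
```

View pics/w25a.png

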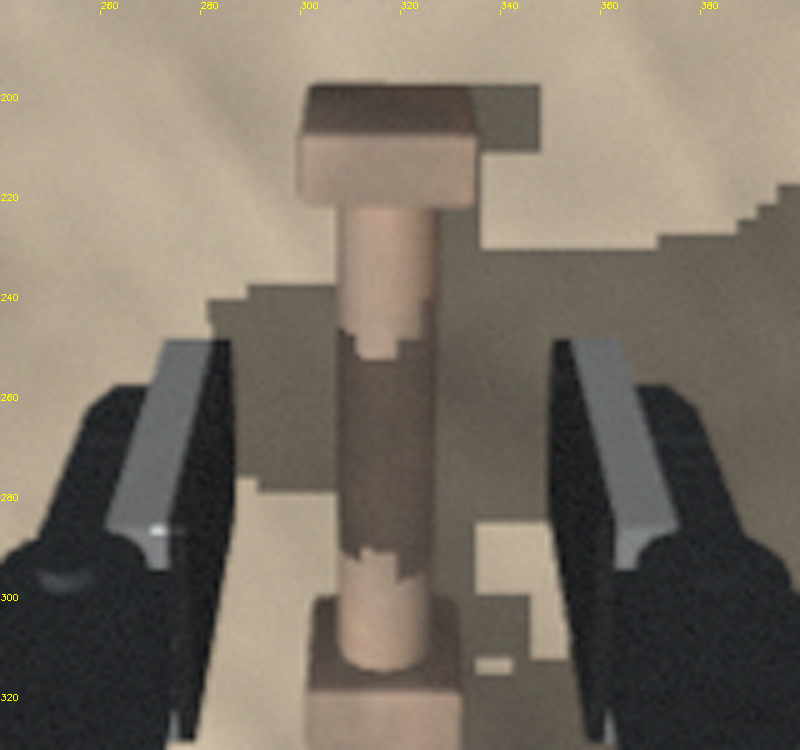

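```bash
python3 -m creep '[{"wx":0,"wy":0,"wz":-0.1,"tx":0.003,"ty":-0.0012,"tz":0.0003,"claw":0.6},{"wx":0,"wy":0,"wz":-0.1,"tx":0.003,"ty":-0.0012,"tz":0.0003,"claw":0.8},{"wx":0,"wy":0,"wz":-0.1,"tx":0.003,"ty":-0.0012,"tz":0.0003,"claw":1},{"wx":0,"wy":0,"wz":-0.1,"tx":0.003,"ty":-0.0012,"tz":0.0003,"claw":1},{"wx":0,"wy":0,"wz":-0.1,"tx":0.003,"ty":-0.0012,"tz":0.0003,"claw":1}]'
python3 - <<'E'
from h import *
bolt('w25',F(240,180,5),(388,208),(385,691))
plan((.46,.24,.19,-20),(.6112,-.1247,.16,-28.3))
E
```

```text
clock: 24.15
position: [0.5595, 0.4162, 0.0218]
tool_rot: [2.723, 1.568, 1.152]
force: [-2.6, -0.9, 8.3]
grip_width: 0.0084
bolt [0.5597 0.4156] L 0.0569 (56) dir 89.6
clk 24.15 pos [0.5595 0.4162 0.0218] jaw 0.01 x_ax [ 0.0012  0.0027 -1.    ] q7 -0.48 w 0.0084 F [-2.6 -0.9  8.3]
"tx":-0.1687,"ty":-0.0994,"tz":0.1758,"wx":20.01,"wy":-0.16,"wz":-0.04
"tx":-0.1395,"ty":0.0517,"tz":0.5406,"wx":28.31,"wy":-0.17,"wz":-0.03
```

```bash
python3 -m creep '[{"wx":0,"wy":0,"wz":0,"tx":-0.05,"ty":0,"tz":0,"claw":1},{"wx":0,"wy":0,"wz":0,"tx":-0.1,"ty":-0.01,"tz":0.01,"claw":1},{"wx":20,"wy":0,"wz":0,"tx":-0.17,"ty":-0.1,"tz":0.176,"claw":1},{"wx":20,"wy":0,"wz":0,"tx":-0.17,"ty":-0.1,"tz":0.176,"claw":1},{"wx":20,"wy":0,"wz":0,"tx":-0.17,"ty":-0.1,"tz":0.176,"claw":1},{"wx":28,"wy":0,"wz":0,"tx":-0.17,"ty":-0.1,"tz":0.25,"claw":1},{"wx":28,"wy":0,"wz":0,"tx":-0.17,"ty":-0.06,"tz":0.32,"claw":1},{"wx":28,"wy":0,"wz":0,"tx":-0.16,"ty":-0.03,"tz":0.38,"claw":1}]'
python3 - <<'E'
from h import *
plan((.6112,-.1247,.105,-28.3))
E
```

```text
clock: 24.95
position: [0.4969, 0.1369, 0.184]
tool_rot: [3.125, 1.566, 1.067]
force: [1.9, 1.0, -1.0]
grip_width: 0.0084
clk 24.95 pos [0.4969 0.1369 0.184 ] jaw -27.92 x_ax [ 0.0021  0.0039 -1.    ] q7 -0.55 w 0.0084 F [ 1.9  1.  -1. ]
"tx":0.0783,"ty":0.2235,"tz":0.1780,"wx":0.38,"wy":-0.25,"wz":-0.00
```

```bash
python3 -m creep '[{"wx":0.4,"wy":-0.2,"wz":0,"tx":0.02,"ty":0.2235,"tz":0.178,"claw":1},{"wx":0.4,"wy":-0.2,"wz":0,"tx":0.02,"ty":0.2235,"tz":0.178,"claw":1},{"wx":0.4,"wy":-0.2,"wz":0,"tx":0.02,"ty":0.2235,"tz":0.178,"claw":1},{"wx":0.4,"wy":-0.2,"wz":0,"tx":0.04,"ty":0.2235,"tz":0.178,"claw":1},{"wx":0.4,"wy":-0.2,"wz":0,"tx":0.06,"ty":0.2235,"tz":0.178,"claw":1},{"wx":0.4,"wy":-0.2,"wz":0,"tx":0.077,"ty":0.2235,"tz":0.178,"claw":1},{"wx":0.4,"wy":-0.2,"wz":0,"tx":0.077,"ty":0.2235,"tz":0.178,"claw":1},{"wx":0.4,"wy":-0.2,"wz":0,"tx":0.077,"ty":0.2235,"tz":0.178,"claw":1}]'
python3 - <<'E'
from h import *
plan((.6112,-.1247,.046,-28.3))
snap('wrist','w26')
crop('w26','w26a',220,130,410,280,4)
E
```

```text
clock: 25.75
position: [0.6106, -0.1259, 0.1052]
tool_rot: [-1.469, 1.569, 2.747]
force: [0.1, 1.4, -0.2]
grip_width: 0.0087
clk 25.75 pos [ 0.6106 -0.1259  0.1052] jaw -28.44 x_ax [-1.5e-03  6.0e-04 -1.0e+00] q7 -0.05 w 0.0087 F [ 0.1  1.4 -0.2]
"tx":0.0592,"ty":0.0000,"tz":-0.0014,"wx":-0.14,"wy":0.01,"wz":0.09
```

View pics/w26a.png

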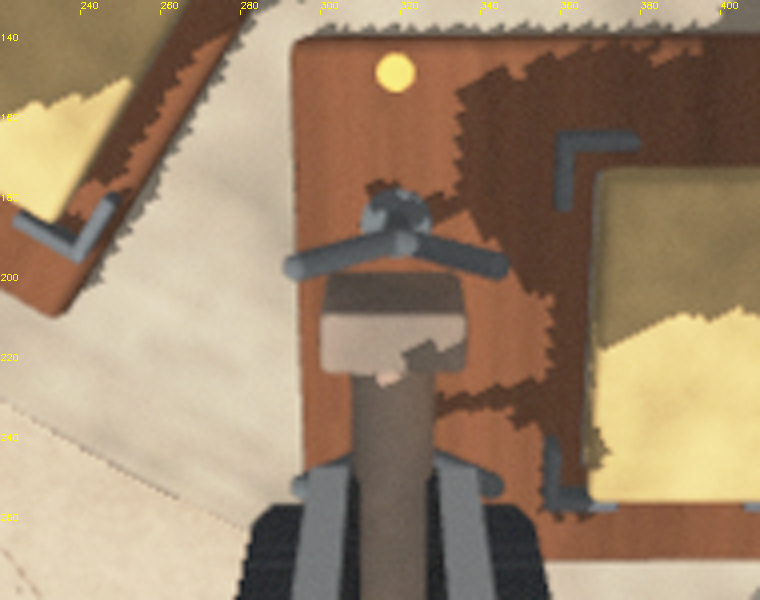

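Run:
```python
from h import *
r,m=rest('w26',F(220,130,4),(395.5,267),(397,486),(393,374),.1052,.0128)
p=np.array([.6106,-.1259])+r-m
plan((*p,.0455,-28.4))
```

```text
forks L 0.0420 (42) yaw 61.9 rest [ 0.6107 -0.1258] bolt mid [ 0.6103 -0.1261] need [0.0005 0.0003]
clk 25.80 pos [ 0.611  -0.1245  0.1062] jaw -28.34 x_ax [-2.0e-04  1.1e-03 -1.0e+00] q7 -0.05 w 0.0084 F [ 0.   0.8 -0.4]
"tx":0.0607,"ty":0.0006,"tz":0.0010,"wx":0.06,"wy":-0.05,"wz":0.04
```

```bash
python3 -m creep '[{"wx":0.1,"wy":0,"wz":0,"tx":0.04,"ty":0.0006,"tz":0.0008,"claw":1},{"wx":0.1,"wy":0,"wz":0,"tx":0.06,"ty":0.0006,"tz":0.0008,"claw":1},{"wx":0.1,"wy":0,"wz":0,"tx":0.06,"ty":0.0006,"tz":0.0008,"claw":1},{"wx":0.1,"wy":0,"wz":0,"tx":0.06,"ty":0.0006,"tz":0.0008,"claw":1},{"wx":0.1,"wy":0,"wz":0,"tx":0.06,"ty":0.0006,"tz":0.0008,"claw":1}]'
python3 - <<'E'
from h import *
plan((.6111,-.1254,.0455,-28.4))
E
```

```text
clock: 26.3
position: [0.6115, -0.1244, 0.0473]
tool_rot: [3.069, 1.569, 1.003]
force: [-0.5, -0.8, -0.7]
grip_width: 0.0083
clk 26.30 pos [ 0.6115 -0.1244  0.0473] jaw -28.37 x_ax [ 9.0e-04  1.4e-03 -1.0e+00] q7 -0.02 w 0.0083 F [-0.5 -0.8 -0.7]
"tx":0.0018,"ty":0.0001,"tz":0.0011,"wx":0.03,"wy":-0.09,"wz":-0.01
```

```bash
python3 -m creep '[{"wx":0,"wy":0,"wz":0,"tx":0.002,"ty":0,"tz":0.001,"claw":1},{"wx":0,"wy":0,"wz":0,"tx":0.002,"ty":0,"tz":0.001,"claw":0.64},{"wx":0,"wy":0,"wz":0,"tx":0.002,"ty":0,"tz":0.001,"claw":0.64},{"wx":0,"wy":0,"wz":0,"tx":0.002,"ty":0,"tz":0.001,"claw":0.64},{"wx":0,"wy":0,"wz":0,"tx":-0.05,"ty":0,"tz":0,"claw":0.64},{"wx":0,"wy":0,"wz":0,"tx":-0.1,"ty":0,"tz":0,"claw":0.6}]'
python3 - <<'E'
from h import *
plan((.56,.0,.26,-40))
snap('wrist','w27')
crop('w27','w27a',200,100,400,250,4)
E
```

```text
clock: 26.9
position: [0.6105, -0.1245, 0.1456]
tool_rot: [-1.697, 1.568, 2.52]
force: [0.3, -0.5, 0.5]
grip_width: 0.0341
clk 26.90 pos [ 0.6105 -0.1245  0.1456] jaw -28.38 x_ax [-0.002   0.0014 -1.    ] q7 -0.07 w 0.0341 F [ 0.3 -0.5  0.5]
"tx":-0.1142,"ty":-0.1039,"tz":-0.0855,"wx":11.62,"wy":-0.00,"wz":0.14
```

View pics/w27a.png

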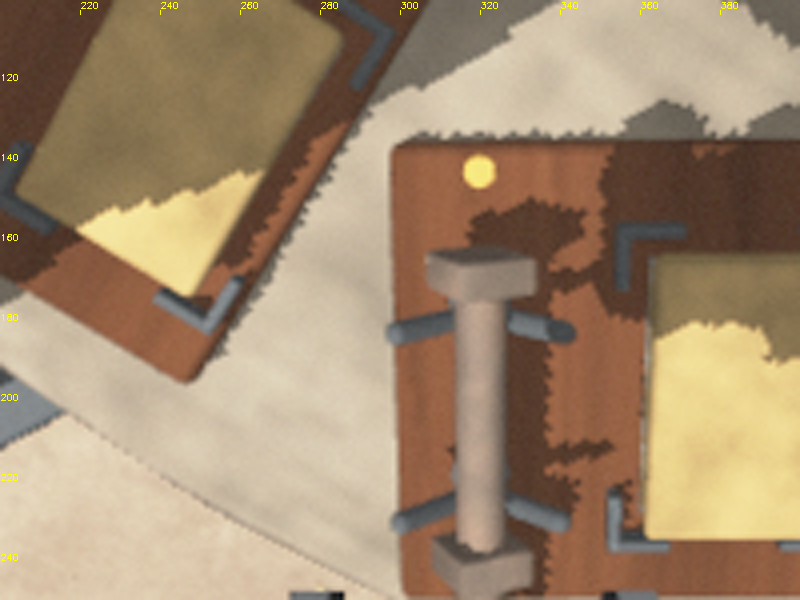

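```bash
python3 -m creep '[{"wx":11.6,"wy":0,"wz":0.1,"tx":-0.114,"ty":-0.104,"tz":-0.0855,"claw":0.6},{"wx":11.6,"wy":0,"wz":0.1,"tx":-0.114,"ty":-0.104,"tz":-0.0855,"claw":0.6},{"wx":11.6,"wy":0,"wz":0.1,"tx":-0.114,"ty":-0.104,"tz":-0.0855,"claw":0.6},{"wx":11.6,"wy":0,"wz":0.1,"tx":-0.114,"ty":-0.104,"tz":-0.0855,"claw":0.6},{"wx":11.6,"wy":0,"wz":0.1,"tx":-0.114,"ty":-0.104,"tz":-0.0855,"claw":0.6},{"wx":11.6,"wy":0,"wz":0.1,"tx":-0.114,"ty":-0.104,"tz":-0.0855,"claw":0.6}]'
python3 - <<'E'
from h import *
plan()
snap('wrist','w28'); snap('scene','s2')
crop('w28','w28a',200,110,460,270,3)
_,c=load('w28')
# expected pixel positions: rest (axis .033), pocket top(.0295)
for n,r,k in [('L',(.4777,.1240),(.5278,.0945)),('M',(.5581,.0099),(.5864,-.041)),('R',(.6108,-.1254),(.6623,-.1524))]:
    u=pix(c,[*r,.033]);v=pix(c,[*k,.0295]); print(n,((u-[200,110])*3).round(),((v-[200,110])*3).round())
E
```

```text
clock: 27.55
position: [0.5622, -0.0007, 0.2682]
tool_rot: [2.24, 1.56, -0.028]
force: [0.5, -0.3, 0.1]
grip_width: 0.0342
clk 27.55 pos [ 0.5622 -0.0007  0.2682] jaw -39.97 x_ax [ 1.060e-02 -3.000e-04 -9.999e-01] q7 -0.51 w 0.0342 F [ 0.5 -0.3  0.1]
L [-11.  89.] [132.  64.]
M [326. 176.] [454. 222.]
R [616. 331.] [744. 302.]
```

View pics/w28a.png

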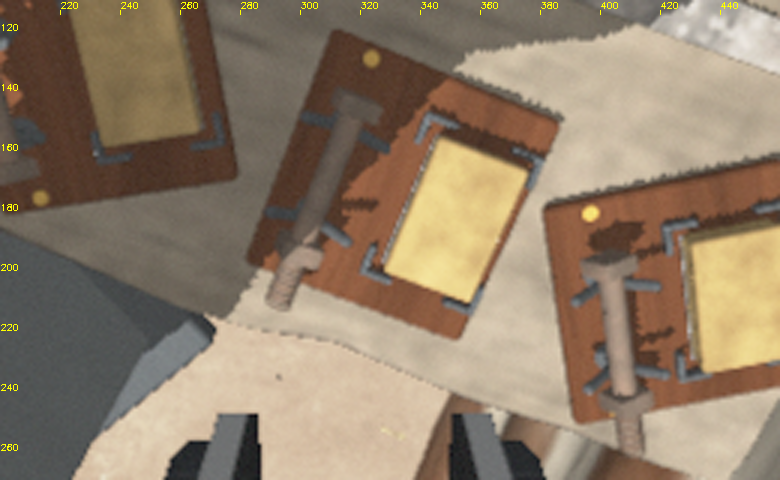

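View pics/s2.png

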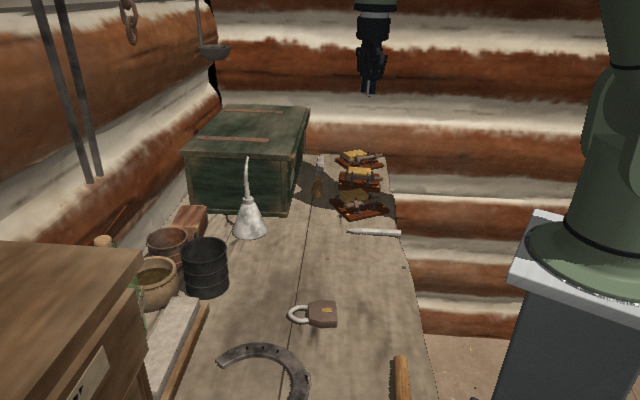

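Run:
```python
from h import *
crop('w28','w28b',150,70,310,200,5)
_,c=load('w28')
u=pix(c,[.4777,.1240,.033]);v=pix(c,[.5278,.0945,.0295]); print(((u-[150,70])*5).round(),((v-[150,70])*5).round())
```

```text
[231. 348.] [470. 306.]
```

View pics/w28b.png

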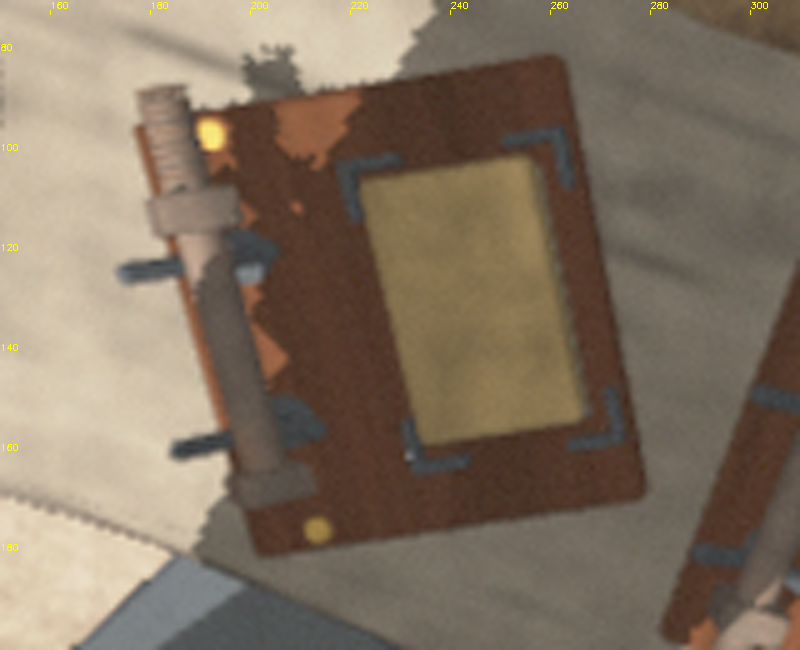

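Run:
```python
from h import *
st(); print(bot.job_done())
```

```text
{'clock': 27.65, 'qpos': [-0.5365, 0.4575, 0.6069, 1.7776, -0.3044, 0.9922, -0.5112], 'position': [0.562, -0.002, 0.2673], 'tool_rot': [2.1366, 1.5618, -0.1338], 'force': [0.1158, -0.1355, -0.0249], 'grip_width': 0.0341}
the job is handed in; nothing more can be done
None
```

I made up all three kits and handed the job in at 27.7 s of the 72 s allowed. I dealt a tin to the left, middle and right boards, then a bolt to each in the same order.

- **Pieces:** In the last wrist pictures, every tin lies flat inside its four irons. Every bolt lies in both forks, with head and nut outside them. The left, middle and right pieces appear where the measured rest and pocket points project. I judged the bolts' seated height from these pictures only. Just before each release, bolt and fork positions agreed to about 1 mm.
- **Bystanders and robot:** The final scene picture shows the punch, oil can, mug and padlock with no visible shift. The file is largely hidden there, but it looked undisturbed in the wrist pictures. At hand-in the gripper was open and clear at z = 0.27 m, with almost no force on the tool.
- **Disagreements:** Both were small:
  - The top and wrist cameras differed by up to about 4 mm on bolt positions. I used the wrist pictures for every pick and placing.
  - While closing on a piece on the bench, the fingers pressed down with 8 to 17 N, well below the limits.

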